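Slide the receiving box under the spout and tip the heatsinks in

ROBOT

A 6-joint arm with a two-finger parallel gripper is mounted at the origin on a cart in front of the work surface, level with it; the furniture and walls round the work are solid. World frame = base frame: x ahead of the robot, y to its left, z up, the work surface at z = 0. Lengths are in m, angles in rad, forces in N, time in s.
With the tool pointing down it reaches from about 0.4 to 0.825 m from the base axis. Payload 7 kg.
Tool frame: the origin (TCP) lies at the very end of the fingers, on their centre line; the grasp point (between the pads) lies 19 mm behind it; z points along the fingers, y is the line along which they close (so a half turn about z gives the same grasp; the last joint's range is limited). The gripper opens to 88 mm and grips with 3 to 60 N. Pads are 19 mm wide; open, the fingers measure 130 mm over their backs; the gripper's body (78 mm by 193 mm) begins 47 mm behind the grasp point.
Start: joints at [-0.827, 0.359, 0.012, 0, -1.224, -0.288], TCP at [0.297, -0.606, 0.227] pointing down, gripper open.
Joint ranges: [-3.07, 3.07], [-1.43, 2.12], [-1.02, 1.25], [-3.03, 1.67], [-3.05, -0], [-3.03, 3.03]. Speed limits (rad/s): [2.39, 2.39, 3.01, 3.14, 3.14, 3.14].

INTERFACE

Orientations are given as [roll, pitch, yaw] about the fixed x, y, z axes, in that order (R = Rz(yaw) Ry(pitch) Rx(roll)).
In Python, from station import arm gives the robot as it stands. The module is installed in compiled form; this text tells all that it offers.
- The arm moves only by the shell command python3 -m crank 'ROWS' [FORCE]. ROWS is JSON, a list of rows, each an object of numbers: "dx", "dy", "dz": the shift along the world's x, y, z in m; "twist": the turn about the world's z in degrees; "grip": the opening, from -1 (shut) to 1 (fully open). A call has exactly 5 rows; each row is the pose to reach, as a shift and turn from the pose commanded when the call began; what a row does not reach only later rows make up. A row lasts 1/12 s, in which the tool goes at most 41.7 mm and 7.16 degrees, less where a joint would pass 70% of its speed; a pose out of reach is approached as far as the arm can. A call with a gripper value outside its range is refused whole. The fingers move at their own pace and stop on an object; FORCE is the grip in N (left out, the last holds). Time passes only in rows, so rows that repeat a pose let the fingers close, or fill a call up. It gives the time, the measured TCP pose, the force, the opening and the grip force at its end, in the units of the state.
- arm.get_state(): the state, without advancing time (a new reading comes with each control period).
- arm.grab_frame(name): name is "side" or "top" or "wrist"; returns the picture (480x640x3 uint8, red, green, blue); there is no depth.
- arm.get_calibration(name): a dict with "fx", "fy", "cx", "cy" (pixels), "cam_to_world" (4x4, takes a point from camera to world coordinates); the wrist camera has in their place "tool_from_camera" (4x4, takes a point from camera to tool coordinates, whose origin is the TCP and whose axes are the flange's). Camera axes: x right, y down, z forward; pixel columns grow to the right and rows downward; lengths in m; the calibration is good to about 2 mm. A picture is of the moment at which its call begins: read the wrist's pose just before it. get_calibration takes no time and is no camera call.
- arm.job_done(): hands the job in; it is judged then, once.
The state is a dict: "t": time; "q": joint angles; "qd": joint speeds; "joint_efforts": joint torques, N m; "eef_pos": TCP position; "ee_rot": TCP orientation; "force": force on the tool from outside, world axes, zero at the start; "moment": the same for the moment, N m; "width": finger opening in m; "gripper_force": force on a finger pad.
Only numpy, scipy, OpenCV 4.12 (cv2) and the standard library are available. Lean on these libraries where they do the work, as an engineer would, in place of code of your own. Each camera call takes 0.05 s, during which the arm holds its last target. There are 200 camera calls.

TASK

The tall solvent bottle has been left standing in the blue sliding box, where it is too tall to pass under the spout: lift it out and stand it upright in the grey spill tray, never letting it lean far over. Then push the box along its slideway until it is home against the stop under the spout, and only then raise the tipping pan by its bar until all three heatsinks have dropped through the spout into the box. Lower the pan back onto its rest without letting it fall, and do not shift the multimeter, solder spool, hex key set or side cutters lying about.

Things in the scene. Friction and masses are not known exactly. Their poses are not given: they have to be found in the camera images.
- slideway: Fixed aluminium bed plate, 132 mm wide (x), 410 mm long (y from -160 to +250 mm), 8 mm thick, with two dark guides along y that hold the carriage down (guide tops 20.5 mm above the bench). Origin: on the bench, mid-width. x points away from the robot's side, y left along the slideway (the spout is at the -y end), z up.
- spout_stand: Fixed stand over the slideway, clamped at a different place along it each time. Origin: on the bench below the spout's centre; axes parallel to the slideway's. Four 20 mm posts at x = +-78, y = +-46 mm. A stop with rubber bumpers lies between the guides at y = -62 mm; when the carriage is home against it, box_floor is at x = y = 0 here, within 2 mm.
- spout (a point): Centre of the sheet-metal spout's lower opening, 90 mm above the bench on the stand's centre line. Outside 121 mm along y; from x = -35 to +35 mm below, flaring back to x = +64 mm at its top, 227 mm above the bench. Throat 64 (x) by 115 mm (y). Bar and spout are the highest parts of the stand. Axes as spout_stand.
- pan (a joint): Tipping pan's angle (rad): 0 = level on its rest, grows to 1.3 as the bar is raised. Steel pan, 112 mm wide (y), 88 mm deep, open to the spout; its hinge axis runs along the stand's y through stand x = -36, z = 190 mm. Weighs 0.35 kg and falls back when let go. At 1.0 rad all heatsinks slide off into the spout.
- pan_bar (a point): Middle of the dark round grip bar at the pan's outer edge, 12 mm thick, 80 mm clear length along the stand's y, open from above. It turns with the pan: level, it is 121 mm out (-x) from the hinge axis and 36 mm above it (stand x = -157, z = 226 mm), 33 mm out from the pan's end wall and 17 mm above that wall's top. Axes turn with the pan, y along the bar.
- box_floor (a point): Centre of the blue receiving box's inner floor, 18 mm above the bench. Inside 80 (x) by 116 mm (y), walls 4 mm, rim 58 mm above this point. Fixed on a carriage plate 100 mm wide that reaches from y = -62 to +142 mm of this point and slides along y under the guides. Loose, 0.45 kg, slides with a few N. Axes parallel to the slideway's.
- carriage_knob (a point): Middle of the upright black knob on the carriage plate: 18 mm in diameter, from 14 to 60 mm above the bench (this point 42 mm), 120 mm along +y from the box's centre. For pushing the carriage: pinch it from above or push its outer (+y) side.
- bottle_mid (a point): Centre, half-way up, of the white solvent bottle with red cap and thin nozzle: 128 mm tall, about 0.14 kg, z along it. Body 52 mm in diameter up to 22 mm above this point, then a cap 28 mm in diameter up to 41 mm above it, then the nozzle. Starts upright on the blue box's floor, not always in its middle; the body stands out 28 mm above the rim. Topples easily.
- spill_tray: Grey square spill tray, 104 x 104 mm, rim 16 mm high, walls 4 mm, floor 4 mm above the bench; fixed. Origin: centre of its underside on the bench; x and y parallel to its sides, z up. Inside 96 x 96 mm: the bottle stands anywhere flat on its floor.
- heatsink1_mid (a point): Centre of an aluminium finned heatsink, 36 x 50 x 23 mm, 0.09 kg, starts in the pan.
- heatsink2_mid (a point): Centre of the second, equal heatsink, starts in the pan.
- heatsink3_mid (a point): Centre of the third, equal heatsink, starts in the pan, behind the other two.
- meter_mid (a point): Centre of the yellow and black multimeter, 148 (x) x 70 (y) x 44 mm, lying beside the spill tray. Leave alone.
- spool_mid (a point): Centre of the red-flanged solder spool, 60 mm in diameter, 51 mm tall, upright beyond the spill tray. Leave alone.
- hexkeys_mid (a point): Centre of the red folding hex key set, 98 (x) x 28 (y) x 18 mm, lying in front of the spill tray. Leave alone.
- cutters_mid (a point): Centre of the side cutters with red and yellow handles, 147 (x) x 46 (y) x 12 mm, lying along the front of the slideway. Leave alone.

How it is judged:
By the outcome, as a careful person would: the job done as asked, in the order asked, and still so for the second after the job is handed in, with the robot touching nothing.
It also fails if it takes over 72 s, if anything falls off the work surface, if the arm or the gripper's body presses on something with over 40 N, if the wrist force passes 120 N, or if a joint passes its speed limit or range.

## Working session

There is one attempt and no reset: what is moved stays moved. The work goes in short steps, Python scripts to look and compute and a shell command to move; the robot and the scene stay as the last step left them, time stands still between calls to the robot, and variables do not carry over. Pictures are saved under pics/ and viewed, at most 10 in all, crops included, and the job is handed in when it is done.

```bash
mkdir -p pics
python3 - <<'E'
from station import arm
import cv2,numpy as np
print(arm.get_state())
for n in("side","top"):
    cv2.imwrite(f"pics/{n}0.png",arm.grab_frame(n)[:,:,::-1])
    c=arm.get_calibration(n);print(n,c["fx"],c["fy"],c["cx"],c["cy"]);print(np.round(c["cam_to_world"],3).tolist())
print(arm.get_calibration("wrist"))
E
```

```text
{'t': 0.0, 'q': array([-8.26883435e-01,  3.59372888e-01,  1.11088206e-02, -3.82794052e-04,
       -1.22411807e+00, -2.88118955e-01]), 'qd': array([ 0.00043855, -0.00071898, -0.00086159, -0.00138405, -0.00133154,
       -0.00094329]), 'joint_efforts': array([-2.06936024e-04, -5.82725823e+01,  2.93055815e+01,  6.99714750e+00,
        6.93383030e-03, -1.37544289e-04]), 'eef_pos': array([ 0.2969092 , -0.60566115,  0.22564761]), 'ee_rot': array([ 3.13996995e+00, -1.05629823e-04, -2.68592898e+00]), 'force': array([-0.7803187 ,  0.34931827,  0.8868282 ]), 'moment': array([-0.03292586,  0.00514077, -0.00884855]), 'gripper_force': 0.0, 'width': 0.08737818510636945}
side 556.3229864857788 556.3229864857788 317.9297635386284 235.15148460571694
[[0.87, -0.295, 0.394, 0.004], [-0.492, -0.519, 0.699, -0.986], [-0.002, -0.802, -0.597, 0.989], [0.0, 0.0, 0.0, 1.0]]
top 439.3728369575222 439.3728369575222 319.01585289232924 233.86855776068347
[[0.005, -0.998, 0.056, 0.459], [-1.0, -0.006, -0.016, -0.024], [0.016, -0.056, -0.998, 1.228], [0.0, 0.0, 0.0, 1.0]]
{'fx': 406.88307619281943, 'fy': 406.88307619281943, 'cx': 318.3657868744144, 'cy': 238.36371259314285, 'tool_from_camera': array([[-6.53205306e-04, -9.53115017e-01, -3.02607565e-01,
         8.30229949e-02],
       [ 9.99999729e-01, -7.25681794e-04,  1.27072457e-04,
         1.15861199e-03],
       [-3.40711468e-04, -3.02607400e-01,  9.53115232e-01,
        -1.58784049e-01],
       [ 0.00000000e+00,  0.00000000e+00,  0.00000000e+00,
         1.00000000e+00]])}
```

View pics/top0.png

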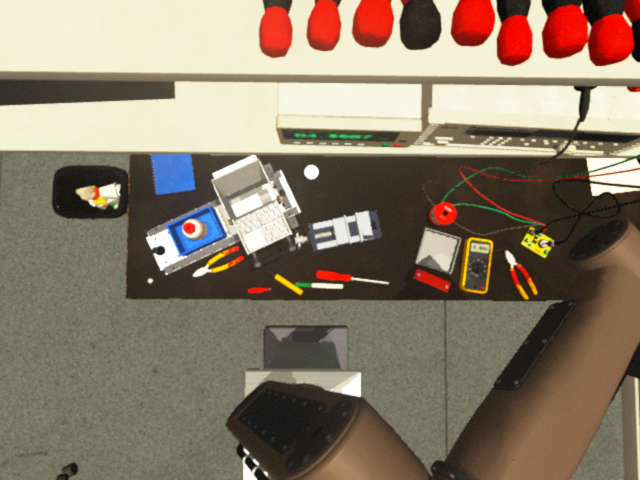

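View pics/side0.png

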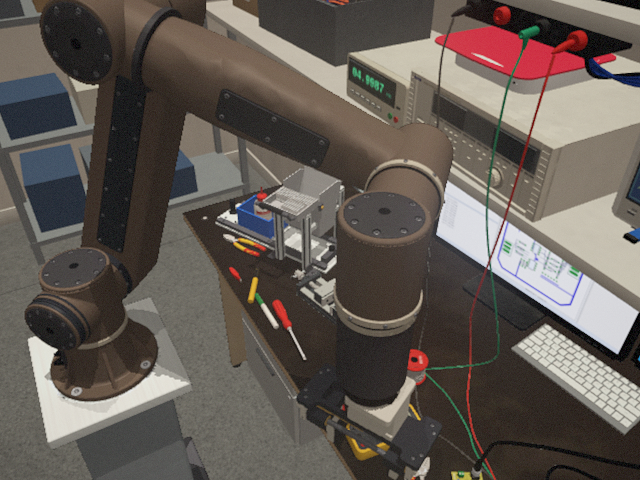

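The top view shows the bottle at (194,229) in the blue box, the stand at about (262,210) with its pan bar at about (272,255), and the tray at (437,251) between the spool, hex keys and meter. The side view shows the stand partly hidden behind the arm. Next I'll measure the top view.

```bash
cat > h.py <<'E'
from station import arm
import cv2,numpy as np
def ray(n,u,v,z,T=None):
    c=arm.get_calibration(n); T=c["cam_to_world"] if T is None else T
    d=T[:3,:3]@[(u-c["cx"])/c["fx"],(v-c["cy"])/c["fy"],1]; o=T[:3,3]
    return o+d*(z-o[2])/d[2]
def proj(n,p,T=None):
    c=arm.get_calibration(n); T=c["cam_to_world"] if T is None else T
    q=np.linalg.inv(T)@np.append(p,1); return c["fx"]*q[0]/q[2]+c["cx"],c["fy"]*q[1]/q[2]+c["cy"]
def wristT(s):
    from scipy.spatial.transform import Rotation as R
    T=np.eye(4);T[:3,:3]=R.from_euler("xyz",s["ee_rot"]).as_matrix();T[:3,3]=s["eef_pos"]
    return T@arm.get_calibration("wrist")["tool_from_camera"]
E
python3 - <<'E'
from h import *
im=cv2.imread("pics/top0.png");hsv=cv2.cvtColor(im,cv2.COLOR_BGR2HSV)
def blobs(m,x0,x1,y0,y1,mn=30):
    k=np.zeros(m.shape,np.uint8);k[y0:y1,x0:x1]=m[y0:y1,x0:x1]
    for c in cv2.findContours(k,0,2)[0]:
        if cv2.contourArea(c)>mn: yield cv2.contourArea(c),cv2.minAreaRect(c)
b=cv2.inRange(hsv,(100,120,50),(125,255,255))
for a,r in blobs(b,140,260,190,290): 
    print("blue",a,r); print([np.round(ray("top",*p,.076),3)[:2].tolist() for p in cv2.boxPoints(r)])
rd=cv2.inRange(hsv,(0,120,80),(8,255,255))|cv2.inRange(hsv,(172,120,80),(180,255,255))
for a,r in blobs(rd,170,215,210,250,10): print("cap",a,r,ray("top",*r[0],.123))
g=cv2.inRange(hsv,(0,0,90),(180,60,255))
for a,r in blobs(g,405,463,220,285): 
    print("tray",a,r,ray("top",*r[0],.016)); print([np.round(ray("top",*p,.016),3)[:2].tolist() for p in cv2.boxPoints(r)])
a=cv2.resize(im[145:285,135:315],None,fx=4.4,fy=4.2,interpolation=2)
cv2.imwrite("pics/c1.png",a)
E
```

```text
blue 1682.0 ((195.61119079589844, 230.46987915039062), (35.832305908203125, 50.49097442626953), 65.3764419555664)
[[0.545, 0.359], [0.601, 0.241], [0.516, 0.2], [0.46, 0.319]]
blue 72.0 ((173.5, 192.0), (4.0, 35.0), 90.0)
[[0.636, 0.386], [0.637, 0.294], [0.626, 0.294], [0.626, 0.385]]
cap 88.5 ((188.5, 228.0), (10.0, 11.0), 90.0) [0.53353061 0.28538084 0.123     ]
tray 1363.5 ((438.1735534667969, 250.10987854003906), (38.7696533203125, 37.81028747558594), 16.389541625976562) [ 0.48376331 -0.37448119  0.016     ]
[[0.448, -0.308], [0.549, -0.338], [0.519, -0.442], [0.419, -0.411]]
```

View pics/c1.png

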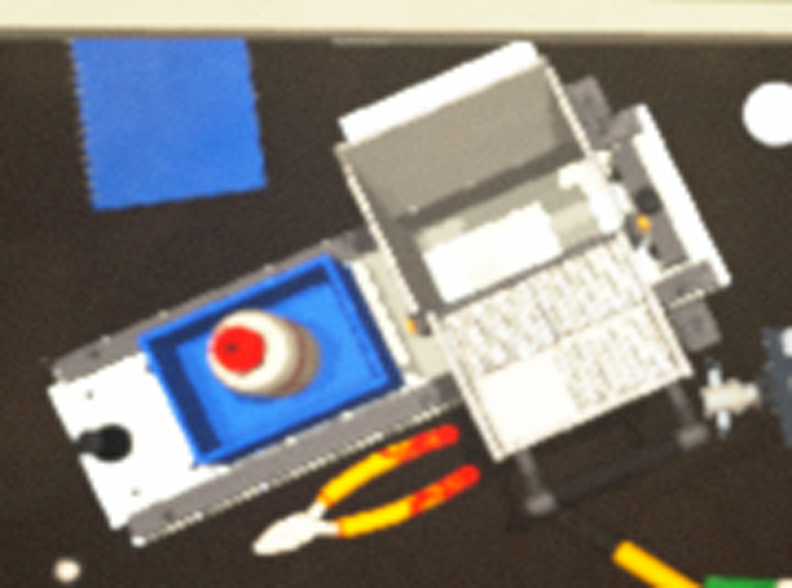

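The crop shows the knob at crop (110,442), the bar between sockets at (540,495) and (692,430), and the slideway turned by about 25° in the picture. Next I'll work out the positions.

```bash
python3 - <<'E'
from h import *
P=lambda x,y,z:np.round(ray("top",135+x/4.4,145+y/4.2,z),4)
b1,b2=P(540,495,.226),P(692,430,.226);d=b1-b2
a=np.degrees(np.arctan2(-d[0],d[1]));print("bar",(b1+b2)/2,np.linalg.norm(d),a)
for p,q in[((140,545),(455,400)),((55,365),(330,245))]:
    d=P(*p,.02)-P(*q,.02);print("guide",np.degrees(np.arctan2(-d[0],d[1])))
a=np.radians(25.);xs=np.array([np.cos(a),np.sin(a),0]);ys=np.array([-xs[1],xs[0],0])
k=P(112,442,.06);print("knob",k,"box from knob",k-.12*ys)
c=np.mean([[.545,.359],[.601,.241],[.516,.2],[.46,.319]],0);print("box",c)
bar=(b1+b2)/2;print("stand from bar",bar+.157*xs,"xs",xs,"ys",ys)
print("cap base z.104->",P(238,350,.123))
E
python3 -m crank '[{"dz":0.04},{"dz":0.08,"twist":7},{"dx":0.01,"dy":0.04,"dz":0.1,"twist":14},{"dx":0.02,"dy":0.08,"dz":0.1,"twist":21},{"dx":0.03,"dy":0.12,"dz":0.1,"twist":28}]' 25
python3 -m crank '[{"dx":0.01,"dy":0.04,"twist":7},{"dx":0.02,"dy":0.08,"twist":14},{"dx":0.03,"dy":0.12,"twist":21},{"dx":0.04,"dy":0.16,"twist":28},{"dx":0.05,"dy":0.20,"twist":35}]'
```

```text
bar [0.466  0.0592 0.226 ] 0.08592205770347915 24.477067344354662
guide 26.26756797530327
guide 25.317004425953453
knob [0.4784 0.3755 0.06  ] box from knob [0.52911419 0.26674307 0.06      ]
box [0.5305  0.27975]
stand from bar [0.60829032 0.12555107 0.226     ] xs [0.90630779 0.42261826 0.        ] ys [-0.42261826  0.90630779  0.        ]
cap base z.104-> [0.5327 0.2839 0.123 ]invalid input at $[0]: expected keys dx, dy, dz, twist, grip
invalid input at $[0]: expected keys dx, dy, dz, twist, grip
```

```bash
python3 -m crank '[{"dx":0,"dy":0,"dz":0.03,"twist":0,"grip":1},{"dx":0,"dy":0,"dz":0.07,"twist":7,"grip":1},{"dx":0.01,"dy":0.03,"dz":0.1,"twist":14,"grip":1},{"dx":0.02,"dy":0.07,"dz":0.1,"twist":21,"grip":1},{"dx":0.03,"dy":0.11,"dz":0.1,"twist":28,"grip":1}]' 25
python3 -m crank '[{"dx":0.01,"dy":0.04,"dz":0,"twist":7,"grip":1},{"dx":0.02,"dy":0.08,"dz":0,"twist":14,"grip":1},{"dx":0.03,"dy":0.12,"dz":0,"twist":21,"grip":1},{"dx":0.04,"dy":0.16,"dz":0,"twist":28,"grip":1},{"dx":0.05,"dy":0.20,"dz":0,"twist":35,"grip":1}]'
```

```text
t: 0.52
eef_pos: [0.3273, -0.4965, 0.3278]
ee_rot: [-3.139, -0.0, -2.193]
force: [1.9, 0.9, -0.8]
width: 0.0878
gripper_force: 0.0
t: 0.93
eef_pos: [0.3767, -0.2947, 0.3263]
ee_rot: [3.141, 0.0, -1.581]
force: [1.4, -0.3, -0.0]
width: 0.0876
gripper_force: 0.0
```

```bash
python3 -m crank '[{"dx":0.01,"dy":0.04,"dz":0,"twist":6,"grip":1},{"dx":0.02,"dy":0.08,"dz":0,"twist":12,"grip":1},{"dx":0.03,"dy":0.12,"dz":0,"twist":18,"grip":1},{"dx":0.04,"dy":0.16,"dz":0,"twist":24,"grip":1},{"dx":0.05,"dy":0.20,"dz":0,"twist":26,"grip":1}]' 
python3 -m crank '[{"dx":0.01,"dy":0.04,"dz":0,"twist":0,"grip":1},{"dx":0.02,"dy":0.08,"dz":0,"twist":0,"grip":1},{"dx":0.03,"dy":0.12,"dz":0,"twist":0,"grip":1},{"dx":0.04,"dy":0.16,"dz":0,"twist":0,"grip":1},{"dx":0.05,"dy":0.20,"dz":0,"twist":0,"grip":1}]'
python3 -m crank '[{"dx":0.01,"dy":0.04,"dz":0,"twist":0,"grip":1},{"dx":0.02,"dy":0.08,"dz":0,"twist":0,"grip":1},{"dx":0.03,"dy":0.12,"dz":0,"twist":0,"grip":1},{"dx":0.04,"dy":0.15,"dz":0,"twist":0,"grip":1},{"dx":0.055,"dy":0.175,"dz":0,"twist":0,"grip":1}]'
python3 - <<'E'
from h import *
arm.grab_frame("side");s=arm.get_state();f=arm.grab_frame("wrist");cv2.imwrite("pics/w1.png",f[:,:,::-1])
T=wristT(s);print(s["eef_pos"],s["ee_rot"]);np.save("T1.npy",T)
hsv=cv2.cvtColor(f,cv2.COLOR_RGB2HSV)
rd=cv2.inRange(hsv,(0,120,70),(8,255,255))|cv2.inRange(hsv,(172,120,70),(180,255,255))
for c in cv2.findContours(rd,0,2)[0]:
    if cv2.contourArea(c)>200:
        r=cv2.minEnclosingCircle(c);print(r,ray("wrist",*r[0],.123,T))
E
```

```text
t: 1.35
eef_pos: [0.4266, -0.0946, 0.3267]
ee_rot: [-3.141, -0.0, -1.126]
force: [0.8, -0.6, -0.5]
width: 0.0875
gripper_force: 0.0
t: 1.77
eef_pos: [0.4766, 0.1055, 0.3266]
ee_rot: [-3.141, 0.0, -1.132]
force: [0.8, -0.9, -0.4]
width: 0.0877
gripper_force: 0.0
t: 2.18
eef_pos: [0.5314, 0.281, 0.326]
ee_rot: [3.141, 0.0, -1.131]
force: [0.2, -1.3, 0.3]
width: 0.0876
gripper_force: 0.0
[0.5339628  0.28403091 0.32448004] [ 3.14022898e+00 -6.49784899e-04 -1.12976476e+00]
((314.5833435058594, 205.5), 15.908905982971191) [0.53534805 0.28688574 0.123     ]
((390.5, 138.5), 23.162569046020508) [0.50116715 0.20547855 0.123     ]
((421.5, 137.5), 22.770694732666016) [0.47739241 0.19335111 0.123     ]
((510.0, 114.0), 28.30204200744629) [0.41910704 0.14447646 0.123     ]
```

View pics/w1.png

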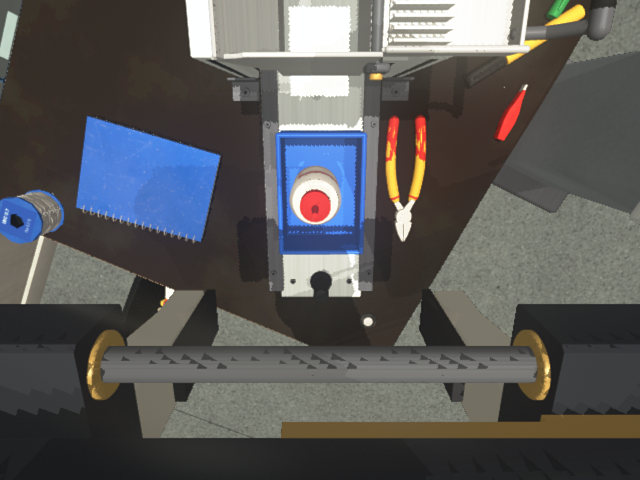

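The wrist view shows the cap at (315,205), the box upright in the picture so the yaw is right, and the knob at (321,280). Next I go down and grip the bottle.

```bash
python3 -m crank '[{"dx":0,"dy":0.002,"dz":-0.03,"twist":0,"grip":1},{"dx":0,"dy":0.002,"dz":-0.06,"twist":0,"grip":1},{"dx":0,"dy":0.002,"dz":-0.09,"twist":0,"grip":1},{"dx":0,"dy":0.002,"dz":-0.12,"twist":0,"grip":1},{"dx":0,"dy":0.002,"dz":-0.15,"twist":0,"grip":1}]' 
python3 -m crank '[{"dx":0,"dy":0,"dz":-0.025,"twist":0,"grip":1},{"dx":0,"dy":0,"dz":-0.05,"twist":0,"grip":1},{"dx":0,"dy":0,"dz":-0.07,"twist":0,"grip":1},{"dx":0,"dy":0,"dz":-0.085,"twist":0,"grip":1},{"dx":0,"dy":0,"dz":-0.09,"twist":0,"grip":1}]'
python3 -m crank '[{"dx":0,"dy":0,"dz":0,"twist":0,"grip":0.6},{"dx":0,"dy":0,"dz":0,"twist":0,"grip":0.4},{"dx":0,"dy":0,"dz":0,"twist":0,"grip":0.2},{"dx":0,"dy":0,"dz":0,"twist":0,"grip":0.1},{"dx":0,"dy":0,"dz":0,"twist":0,"grip":0}]' 25
python3 -m crank '[{"dx":0,"dy":0,"dz":0,"twist":0,"grip":-1},{"dx":0,"dy":0,"dz":0,"twist":0,"grip":-1},{"dx":0,"dy":0,"dz":0,"twist":0,"grip":-1},{"dx":0,"dy":0,"dz":0,"twist":0,"grip":-1},{"dx":0,"dy":0,"dz":0.0,"twist":0,"grip":-1}]' 25
```

```text
t: 2.7
eef_pos: [0.5315, 0.2799, 0.1751]
ee_rot: [3.141, 0.0, -1.133]
force: [-0.2, -0.3, -0.8]
width: 0.0877
gripper_force: 0.0
t: 3.12
eef_pos: [0.5304, 0.2789, 0.0837]
ee_rot: [3.137, -0.001, -1.133]
force: [-0.2, -0.7, 0.3]
width: 0.0878
gripper_force: 0.0
t: 3.53
eef_pos: [0.5324, 0.2808, 0.0877]
ee_rot: [-3.14, 0.001, -1.132]
force: [0.7, -0.2, -0.3]
width: 0.0597
gripper_force: 0.0
t: 3.95
eef_pos: [0.5342, 0.282, 0.0886]
ee_rot: [-3.136, 0.001, -1.132]
force: [4.7, 1.5, 6.8]
width: 0.0449
gripper_force: 24.3
```

Run:
```python
from h import *
s=arm.get_state();print(s["eef_pos"],s["ee_rot"],s["width"],s["gripper_force"],s["force"])
f=arm.grab_frame("wrist")[:,:,::-1];g=arm.grab_frame("side")[:,:,::-1]
print(s["width"],arm.get_state()["eef_pos"])
u,v=map(int,proj("side",[.534,.284,.1]))
a=cv2.resize(g[v-50:v+50,u-60:u+60],(396,330),interpolation=2)
cv2.imwrite("pics/w2.png",np.hstack([a,cv2.resize(f,(400,330))]))
```

```text
[0.53421322 0.28201866 0.08860757] [-3.13589950e+00  9.13120296e-04 -1.13156088e+00] 0.0449436945108444 24.29128282237798 [4.6740009  1.48164833 6.76010088]
0.0449436945108444 [0.53420589 0.28204301 0.08860047]
```

View pics/w2.png

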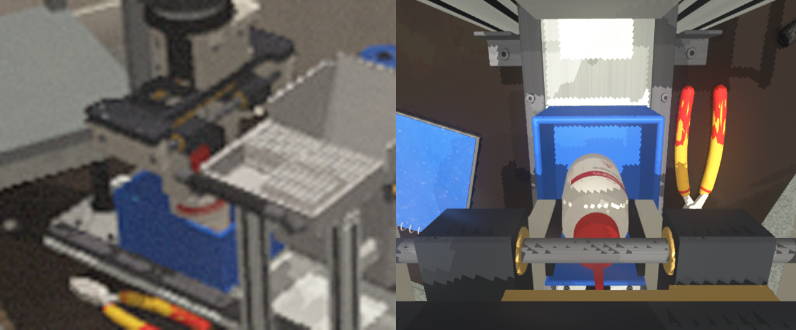

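The left half shows the gripper over the box at the bottle's shoulder. The right half shows the cap at about (597,228), between the fingers. The width of 45 mm is less than the body's 52, so I'll check where the cap lies relative to the TCP.

Run:
```python
from h import *
s=arm.get_state();T=wristT(s)
f=arm.grab_frame("wrist");hsv=cv2.cvtColor(f,cv2.COLOR_RGB2HSV)
rd=cv2.inRange(hsv,(0,120,60),(8,255,255))|cv2.inRange(hsv,(172,120,60),(180,255,255))
for c in cv2.findContours(rd,0,2)[0]:
    if cv2.contourArea(c)>100:print(cv2.contourArea(c),cv2.boundingRect(c))
p=s["eef_pos"]
for n,z in(("capbase",.104),("captop",.123),("nozzle",.146),("foot",.018)): print(n,proj("wrist",[p[0],p[1],z],T))
ys=np.array([-.4226,.9063,0])
for k in(-.026,-.014,.014,.026):print(k,proj("wrist",[p[0],p[1],.104]+k*ys,T),proj("wrist",[p[0],p[1],.123]+k*ys,T))
```

```text
674.5 (296, 383, 50, 39)
2058.0 (284, 309, 74, 37)
183.5 (280, 249, 60, 19)
1654.0 (446, 124, 33, 89)
2158.0 (485, 122, 46, 89)
capbase (np.float64(316.65242929249115), np.float64(324.1239850045723))
captop (np.float64(316.14917859426384), np.float64(351.38514995624354))
nozzle (np.float64(315.3390248053743), np.float64(395.2713008407478))
foot (np.float64(317.9935413793255), np.float64(251.47574438285315))
-0.026 (np.float64(316.7215328302661), np.float64(262.8470462685049)) (np.float64(316.1981073297957), np.float64(283.50405691141407))
-0.014 (np.float64(316.6887739765302), np.float64(291.89566429975457)) (np.float64(316.1748326584212), np.float64(315.7940827208886))
0.014 (np.float64(316.617954416668), np.float64(354.69427014143963)) (np.float64(316.125006341907), np.float64(384.92043128941134))
0.026 (np.float64(316.5897857209475), np.float64(379.672606960361)) (np.float64(316.1053717010006), np.float64(412.16047482942554))
```

```bash
python3 -m crank '[{"dx":0,"dy":0,"dz":0,"twist":0,"grip":0.0},{"dx":0,"dy":0,"dz":0,"twist":0,"grip":0.3},{"dx":0,"dy":0,"dz":0,"twist":0,"grip":0.6},{"dx":0,"dy":0,"dz":0,"twist":0,"grip":0.6},{"dx":0,"dy":0,"dz":0,"twist":0,"grip":0.6}]' 
python3 -m crank '[{"dx":-0.002,"dy":0.005,"dz":0,"twist":0,"grip":0.6},{"dx":-0.002,"dy":0.005,"dz":-0.003,"twist":0,"grip":0.6},{"dx":-0.002,"dy":0.005,"dz":-0.006,"twist":0,"grip":0.6},{"dx":-0.002,"dy":0.005,"dz":-0.006,"twist":0,"grip":0.6},{"dx":-0.002,"dy":0.005,"dz":-0.006,"twist":0,"grip":0.6}]'
python3 - <<'E'
from h import *
s=arm.get_state();T=wristT(s)
f=arm.grab_frame("wrist");hsv=cv2.cvtColor(f,cv2.COLOR_RGB2HSV)
rd=cv2.inRange(hsv,(0,120,60),(8,255,255))|cv2.inRange(hsv,(172,120,60),(180,255,255))
for c in cv2.findContours(rd,0,2)[0]:
    if cv2.contourArea(c)>100:print(cv2.contourArea(c),cv2.boundingRect(c))
p=s["eef_pos"];print(p,s["width"],s["force"])
ys=np.array([-.4226,.9063,0])
for k in(-.014,0,.014):print(k,proj("wrist",[p[0],p[1],.104]+k*ys,T),proj("wrist",[p[0],p[1],.123]+k*ys,T),proj("wrist",[p[0],p[1],.146]+k*ys,T))
E
```

```text
t: 4.52
eef_pos: [0.5311, 0.2798, 0.0861]
ee_rot: [3.14, -0.0, -1.133]
force: [-0.7, -0.2, 0.1]
width: 0.0657
gripper_force: 0.0
t: 4.93
eef_pos: [0.5296, 0.2851, 0.08]
ee_rot: [3.14, -0.0, -1.132]
force: [0.7, -0.3, -0.4]
width: 0.0702
gripper_force: 0.0
834.5 (274, 383, 60, 39)
2333.5 (265, 307, 78, 39)
153.0 (267, 244, 52, 19)
1802.5 (445, 115, 33, 93)
2550.5 (486, 114, 47, 92)
[0.52958884 0.28512825 0.07997051] 0.07024652575549958 [ 0.67030137 -0.26595673 -0.37018378]
-0.014 (np.float64(316.87710328570836), np.float64(301.9320936507382)) (np.float64(316.7647372940054), np.float64(328.65247600645984)) (np.float64(316.57867250914853), np.float64(372.8982670946372))
0 (np.float64(316.86358130515686), np.float64(335.63737537082045)) (np.float64(316.75293185892895), np.float64(366.040407347346)) (np.float64(316.5715581709101), np.float64(415.8762648641764))
0.014 (np.float64(316.8507883819135), np.float64(367.52538765571825)) (np.float64(316.74184573008876), np.float64(401.150288620636)) (np.float64(316.56495832700807), np.float64(455.74618206457103))
```

```bash
python3 -m crank '[{"dx":0.003,"dy":0.003,"dz":0,"twist":0,"grip":0.6},{"dx":0.003,"dy":0.003,"dz":0,"twist":0,"grip":0.4},{"dx":0.003,"dy":0.003,"dz":0,"twist":0,"grip":0.3},{"dx":0.003,"dy":0.003,"dz":0,"twist":0,"grip":0.2},{"dx":0.003,"dy":0.003,"dz":0,"twist":0,"grip":0.1}]' 25
python3 -m crank '[{"dx":0,"dy":0,"dz":0,"twist":0,"grip":0},{"dx":0,"dy":0,"dz":0,"twist":0,"grip":-0.1},{"dx":0,"dy":0,"dz":0,"twist":0,"grip":-0.2},{"dx":0,"dy":0,"dz":0,"twist":0,"grip":-0.2},{"dx":0,"dy":0,"dz":0,"twist":0,"grip":-0.2}]' 25
```

```text
t: 5.4
eef_pos: [0.533, 0.2884, 0.0806]
ee_rot: [-3.141, 0.0, -1.132]
force: [0.3, 0.5, 0.4]
width: 0.0512
gripper_force: 0.5
t: 5.82
eef_pos: [0.5331, 0.2885, 0.0807]
ee_rot: [-3.141, 0.0, -1.132]
force: [0.6, -0.6, 0.1]
width: 0.0494
gripper_force: 25.0
```

```bash
python3 -m crank '[{"dx":0,"dy":0,"dz":0.003,"twist":0,"grip":-0.3},{"dx":0,"dy":0,"dz":0.010,"twist":0,"grip":-0.3},{"dx":0,"dy":0,"dz":0.02,"twist":0,"grip":-0.3},{"dx":0,"dy":0,"dz":0.03,"twist":0,"grip":-0.3},{"dx":0,"dy":0,"dz":0.04,"twist":0,"grip":-0.3}]' 30
python3 -m crank '[{"dx":0,"dy":0,"dz":0.015,"twist":0,"grip":-0.3},{"dx":0,"dy":0,"dz":0.035,"twist":0,"grip":-0.3},{"dx":0,"dy":0,"dz":0.06,"twist":0,"grip":-0.3},{"dx":0,"dy":0,"dz":0.085,"twist":0,"grip":-0.3},{"dx":0,"dy":0,"dz":0.11,"twist":0,"grip":-0.3}]' 30
python3 -m crank '[{"dx":0,"dy":0,"dz":0.025,"twist":0,"grip":-0.3},{"dx":0,"dy":0,"dz":0.05,"twist":0,"grip":-0.3},{"dx":0,"dy":0,"dz":0.075,"twist":0,"grip":-0.3},{"dx":0,"dy":0,"dz":0.09,"twist":0,"grip":-0.3},{"dx":0,"dy":0,"dz":0.1,"twist":0,"grip":-0.3}]' 30
python3 - <<'E'
from h import *
f=arm.grab_frame("wrist")[:,:,::-1];cv2.imwrite("pics/w3.png",cv2.resize(f,(480,360)))
E
```

```text
t: 6.23
eef_pos: [0.5331, 0.2885, 0.122]
ee_rot: [-3.141, 0.0, -1.132]
force: [0.5, 0.3, -1.6]
width: 0.0492
gripper_force: 30.0
t: 6.65
eef_pos: [0.5328, 0.2882, 0.233]
ee_rot: [-3.141, 0.0, -1.132]
force: [-0.0, 0.4, -1.9]
width: 0.049
gripper_force: 30.0
t: 7.07
eef_pos: [0.5333, 0.2885, 0.3343]
ee_rot: [-3.137, 0.001, -1.132]
force: [0.3, 0.0, -0.6]
width: 0.0492
gripper_force: 30.0
```

View pics/w3.png

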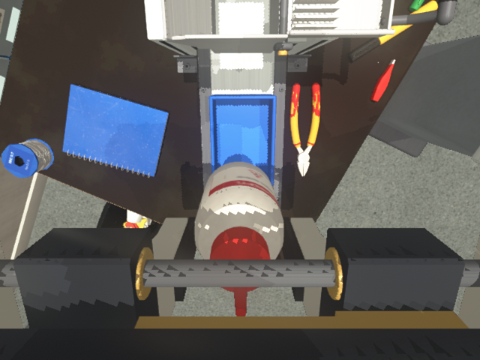

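The wrist view shows the bottle upright in the grip at (240,235), with the box empty below. Next I carry it over the stand to the tray.

```bash
python3 -m crank '[{"dx":0,"dy":-0.01,"dz":0,"twist":0,"grip":-0.3},{"dx":-0.002,"dy":-0.03,"dz":0,"twist":0,"grip":-0.3},{"dx":-0.004,"dy":-0.06,"dz":0,"twist":0,"grip":-0.3},{"dx":-0.006,"dy":-0.09,"dz":0,"twist":0,"grip":-0.3},{"dx":-0.009,"dy":-0.12,"dz":0,"twist":0,"grip":-0.3}]' 30
for i in 1; do python3 -m crank '[{"dx":-0.002,"dy":-0.03,"dz":0,"twist":0,"grip":-0.3},{"dx":-0.005,"dy":-0.06,"dz":0,"twist":0,"grip":-0.3},{"dx":-0.007,"dy":-0.09,"dz":0,"twist":0,"grip":-0.3},{"dx":-0.009,"dy":-0.12,"dz":0,"twist":0,"grip":-0.3},{"dx":-0.012,"dy":-0.15,"dz":0,"twist":0,"grip":-0.3}]' 30; done
python3 -m crank '[{"dx":-0.002,"dy":-0.03,"dz":0,"twist":0,"grip":-0.3},{"dx":-0.005,"dy":-0.06,"dz":0,"twist":0,"grip":-0.3},{"dx":-0.007,"dy":-0.09,"dz":0,"twist":0,"grip":-0.3},{"dx":-0.009,"dy":-0.12,"dz":0,"twist":0,"grip":-0.3},{"dx":-0.012,"dy":-0.15,"dz":0,"twist":0,"grip":-0.3}]' 30
python3 -m crank '[{"dx":-0.002,"dy":-0.03,"dz":0,"twist":0,"grip":-0.3},{"dx":-0.005,"dy":-0.06,"dz":0,"twist":0,"grip":-0.3},{"dx":-0.007,"dy":-0.09,"dz":0,"twist":0,"grip":-0.3},{"dx":-0.009,"dy":-0.12,"dz":0,"twist":0,"grip":-0.3},{"dx":-0.012,"dy":-0.14,"dz":0,"twist":0,"grip":-0.3}]' 30
python3 -m crank '[{"dx":-0.002,"dy":-0.03,"dz":0,"twist":0,"grip":-0.3},{"dx":-0.003,"dy":-0.06,"dz":0,"twist":0,"grip":-0.3},{"dx":-0.004,"dy":-0.08,"dz":0,"twist":0,"grip":-0.3},{"dx":-0.004,"dy":-0.095,"dz":0,"twist":0,"grip":-0.3},{"dx":-0.004,"dy":-0.1025,"dz":0,"twist":0,"grip":-0.3}]' 30
python3 - <<'E'
from h import *
s=arm.get_state();T=wristT(s);f=arm.grab_frame("wrist")[:,:,::-1].copy()
print(s["eef_pos"],s["width"])
c=np.array([.4838,-.3745]);a=np.radians(-16.4)
for k in range(4):
    t=a+np.pi/4+k*np.pi/2; p=[c[0]+.0735*np.cos(t),c[1]+.0735*np.sin(t),.016]
    cv2.circle(f,tuple(int(x) for x in proj("wrist",p,T)),4,(255,0,255),1)
p=s["eef_pos"];cv2.circle(f,tuple(int(x) for x in proj("wrist",[p[0],p[1],.004],T)),4,(0,255,0),2)
cv2.imwrite("pics/w4.png",f)
E
```

```text
t: 7.53
eef_pos: [0.5228, 0.166, 0.329]
ee_rot: [3.139, -0.0, -1.132]
force: [0.6, -0.7, -2.0]
width: 0.0491
gripper_force: 30.0
t: 7.95
eef_pos: [0.5103, 0.0159, 0.3294]
ee_rot: [3.14, 0.0, -1.133]
force: [0.4, -0.2, -1.6]
width: 0.0492
gripper_force: 30.0
t: 8.37
eef_pos: [0.498, -0.1338, 0.3294]
ee_rot: [3.14, 0.001, -1.133]
force: [1.0, -0.3, -1.9]
width: 0.0493
gripper_force: 30.0
t: 8.78
eef_pos: [0.4859, -0.2742, 0.3291]
ee_rot: [3.139, 0.001, -1.134]
force: [0.3, 0.2, -1.6]
width: 0.0492
gripper_force: 30.0
t: 9.2
eef_pos: [0.4825, -0.3758, 0.3291]
ee_rot: [3.14, 0.002, -1.134]
force: [-0.4, 0.2, -1.8]
width: 0.0489
gripper_force: 30.0
[ 0.48247562 -0.37580134  0.32911514] 0.04891546336714212
```

View pics/w4.png

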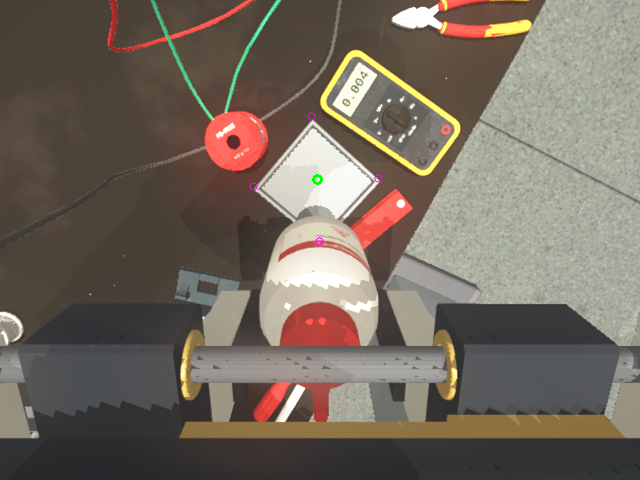

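The tray at (317,180) agrees with the estimate to about 3 mm, and the bottle hangs upright. Next I lower it.

```bash
python3 -m crank '[{"dx":0,"dy":0,"dz":-0.015,"twist":0,"grip":-0.3},{"dx":0,"dy":0,"dz":-0.04,"twist":0,"grip":-0.3},{"dx":0,"dy":0,"dz":-0.065,"twist":0,"grip":-0.3},{"dx":0,"dy":0,"dz":-0.09,"twist":0,"grip":-0.3},{"dx":0,"dy":0,"dz":-0.115,"twist":0,"grip":-0.3}]' 30
python3 -m crank '[{"dx":0,"dy":0,"dz":-0.03,"twist":0,"grip":-0.3},{"dx":0,"dy":0,"dz":-0.06,"twist":0,"grip":-0.3},{"dx":0,"dy":0,"dz":-0.085,"twist":0,"grip":-0.3},{"dx":0,"dy":0,"dz":-0.11,"twist":0,"grip":-0.3},{"dx":0,"dy":0,"dz":-0.125,"twist":0,"grip":-0.3}]' 30
python3 -m crank '[{"dx":0,"dy":0,"dz":-0.01,"twist":0,"grip":-0.3},{"dx":0,"dy":0,"dz":-0.015,"twist":0,"grip":-0.3},{"dx":0,"dy":0,"dz":-0.018,"twist":0,"grip":-0.3},{"dx":0,"dy":0,"dz":-0.02,"twist":0,"grip":-0.3},{"dx":0,"dy":0,"dz":-0.021,"twist":0,"grip":-0.3}]' 30
```

```text
t: 9.67
eef_pos: [0.4836, -0.373, 0.2145]
ee_rot: [-3.141, 0.0, -1.132]
force: [0.1, -0.3, -2.3]
width: 0.0488
gripper_force: 30.0
t: 10.08
eef_pos: [0.4825, -0.3724, 0.0877]
ee_rot: [3.14, 0.003, -1.132]
force: [-0.5, 0.1, -1.7]
width: 0.0491
gripper_force: 30.0
t: 10.5
eef_pos: [0.4845, -0.3742, 0.0704]
ee_rot: [-3.141, -0.001, -1.132]
force: [-0.1, 0.6, -2.6]
width: 0.049
gripper_force: 30.0
```

```bash
python3 -m crank '[{"dx":0,"dy":0,"dz":-0.001,"twist":0,"grip":-0.3},{"dx":0,"dy":0,"dz":-0.001,"twist":0,"grip":-0.3},{"dx":0,"dy":0,"dz":-0.002,"twist":0,"grip":-0.3},{"dx":0,"dy":0,"dz":-0.003,"twist":0,"grip":-0.3},{"dx":0,"dy":0,"dz":-0.003,"twist":0,"grip":-0.3}]'
```

```text
t: 10.92
eef_pos: [0.4841, -0.3742, 0.0667]
ee_rot: [-3.141, -0.0, -1.132]
force: [0.5, 0.2, -1.4]
width: 0.049
gripper_force: 30.0
```

```bash
python3 -m crank '[{"dx":0,"dy":0,"dz":-0.0005,"twist":0,"grip":-0.3},{"dx":0,"dy":0,"dz":-0.001,"twist":0,"grip":-0.3},{"dx":0,"dy":0,"dz":-0.001,"twist":0,"grip":-0.3},{"dx":0,"dy":0,"dz":-0.0015,"twist":0,"grip":-0.3},{"dx":0,"dy":0,"dz":-0.0015,"twist":0,"grip":-0.3}]'
```

```text
t: 11.33
eef_pos: [0.4845, -0.3745, 0.0665]
ee_rot: [-3.141, -0.001, -1.132]
force: [-1.6, 2.4, 8.4]
width: 0.0489
gripper_force: 30.0
```

```bash
python3 -m crank '[{"dx":0,"dy":0,"dz":0.001,"twist":0,"grip":-0.2},{"dx":0,"dy":0,"dz":0.001,"twist":0,"grip":0.12},{"dx":0,"dy":0,"dz":0.001,"twist":0,"grip":0.18},{"dx":0,"dy":0,"dz":0.001,"twist":0,"grip":0.25},{"dx":0,"dy":0,"dz":0.001,"twist":0,"grip":0.4}]'
python3 -m crank '[{"dx":0,"dy":0,"dz":0.0,"twist":0,"grip":0.7},{"dx":0,"dy":0,"dz":0.0,"twist":0,"grip":1},{"dx":0,"dy":0,"dz":0.0,"twist":0,"grip":1},{"dx":0,"dy":0,"dz":0.01,"twist":0,"grip":1},{"dx":0,"dy":0,"dz":0.03,"twist":0,"grip":1}]'
python3 -m crank '[{"dx":0,"dy":0,"dz":0.03,"twist":0,"grip":1},{"dx":0,"dy":0,"dz":0.06,"twist":0,"grip":1},{"dx":0,"dy":0,"dz":0.1,"twist":0,"grip":1},{"dx":0,"dy":0,"dz":0.14,"twist":0,"grip":1},{"dx":0,"dy":0,"dz":0.18,"twist":0,"grip":1}]'
python3 -m crank '[{"dx":0,"dy":0,"dz":0.04,"twist":0,"grip":1},{"dx":0,"dy":0.04,"dz":0.06,"twist":0,"grip":1},{"dx":0,"dy":0.08,"dz":0.06,"twist":0,"grip":1},{"dx":0,"dy":0.12,"dz":0.06,"twist":0,"grip":1},{"dx":0,"dy":0.16,"dz":0.06,"twist":0,"grip":1}]'
python3 - <<'E'
from h import *
f=arm.grab_frame("top")[:,:,::-1];cv2.imwrite("pics/t2.png",f)
hsv=cv2.cvtColor(f[210:300,400:480],cv2.COLOR_BGR2HSV)
rd=cv2.inRange(hsv,(0,120,80),(8,255,255))|cv2.inRange(hsv,(172,120,80),(180,255,255))
for c in cv2.findContours(rd,0,2)[0]:
    if cv2.contourArea(c)>20:
        x,y,w,h=cv2.boundingRect(c);print(x+400,y+210,w,h,ray("top",x+400+w/2,y+210+h/2,.109))
print("expected cap",proj("top",[.4845,-.3745,.109]))
E
```

```text
t: 11.75
eef_pos: [0.4839, -0.3741, 0.0659]
ee_rot: [3.142, 0.0, -1.133]
force: [0.6, 0.1, -0.1]
width: 0.0569
gripper_force: 0.0
t: 12.17
eef_pos: [0.4824, -0.3733, 0.0944]
ee_rot: [3.139, 0.004, -1.133]
force: [0.4, -0.4, -0.8]
width: 0.0863
gripper_force: 0.0
t: 12.58
eef_pos: [0.4834, -0.3739, 0.279]
ee_rot: [-3.141, -0.0, -1.132]
force: [1.7, -0.5, 0.3]
width: 0.0876
gripper_force: 0.0
t: 13.0
eef_pos: [0.4834, -0.2127, 0.3374]
ee_rot: [-3.14, -0.001, -1.134]
force: [0.9, 0.0, 0.0]
width: 0.0879
gripper_force: 0.0
expected cap (np.float64(448.61199975212566), np.float64(249.13377872259417))
```

```bash
python3 -c "
from h import *
T=np.load('T1.npy')
print(ray('wrist',321,277,.06,T))"
python3 -m crank '[{"dx":0,"dy":0.04,"dz":0,"twist":0,"grip":1},{"dx":0,"dy":0.08,"dz":0,"twist":0,"grip":1},{"dx":0,"dy":0.12,"dz":0,"twist":0,"grip":1},{"dx":0,"dy":0.16,"dz":0,"twist":0,"grip":0.5},{"dx":0,"dy":0.2,"dz":0,"twist":0,"grip":0}]'
python3 -m crank '[{"dx":0,"dy":0.04,"dz":0,"twist":0,"grip":0},{"dx":0,"dy":0.08,"dz":0,"twist":0,"grip":0},{"dx":0,"dy":0.12,"dz":0,"twist":0,"grip":0},{"dx":0,"dy":0.16,"dz":0,"twist":0,"grip":0},{"dx":0,"dy":0.2,"dz":0,"twist":0,"grip":0}]'
python3 -m crank '[{"dx":0,"dy":0.04,"dz":0,"twist":0,"grip":0},{"dx":0,"dy":0.08,"dz":0,"twist":0,"grip":0},{"dx":0,"dy":0.12,"dz":-0.01,"twist":0,"grip":0},{"dx":0,"dy":0.15,"dz":-0.03,"twist":0,"grip":0},{"dx":0,"dy":0.18,"dz":-0.06,"twist":0,"grip":0}]'
python3 - <<'E'
from h import *
s=arm.get_state();T=wristT(s);f=arm.grab_frame("wrist")[:,:,::-1].copy();g=arm.grab_frame("top")[:,:,::-1]
np.save("T2.npy",T);print(s["eef_pos"])
cv2.circle(f,tuple(int(x) for x in proj("wrist",[.4784,.3755,.06],T)),4,(0,255,0),1)
hsv=cv2.cvtColor(g[210:300,400:480],cv2.COLOR_BGR2HSV)
rd=cv2.inRange(hsv,(0,120,80),(8,255,255))|cv2.inRange(hsv,(172,120,80),(180,255,255))
for c in cv2.findContours(rd,0,2)[0]:
    if cv2.contourArea(c)>20:
        x,y,w,h=cv2.boundingRect(c);print(x+400,y+210,w,h)
cv2.imwrite("pics/w5.png",np.hstack([cv2.resize(f,(480,360)),cv2.resize(g[190:310,400:506],(318,360))]))
E
```

```text
[0.48817008 0.37174583 0.06      ]
t: 13.47
eef_pos: [0.4832, -0.0125, 0.3372]
ee_rot: [-3.14, -0.0, -1.133]
force: [1.8, 0.6, 0.0]
width: 0.0795
gripper_force: 0.0
t: 13.88
eef_pos: [0.4833, 0.1877, 0.3373]
ee_rot: [-3.14, 0.0, -1.132]
force: [1.8, -0.5, 0.9]
width: 0.047
gripper_force: 0.0
t: 14.3
eef_pos: [0.4845, 0.3683, 0.2791]
ee_rot: [-3.136, 0.002, -1.131]
force: [1.1, -0.3, 0.1]
width: 0.0438
gripper_force: 0.0
[0.48450735 0.36827433 0.27913646]
413 268 39 25
442 244 13 11
429 210 29 16
```

View pics/w5.png

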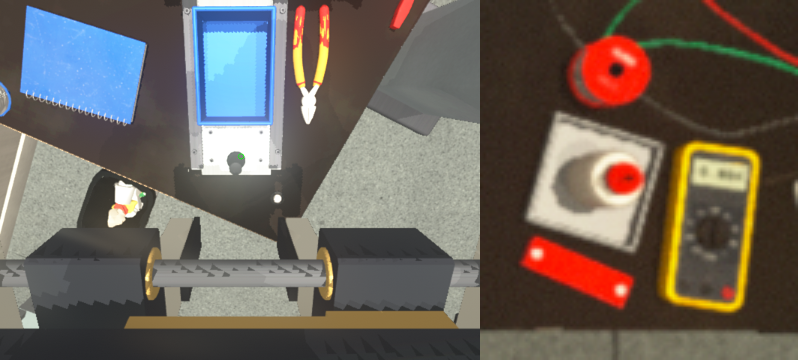

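The wrist view shows the knob at about (236,162). In the top crop the bottle stands in the tray with its cap where I expected it.

Run:
```python
from h import *
T=np.load("T2.npy");f=arm.grab_frame("wrist");s=arm.get_state();T=wristT(s)
g=cv2.cvtColor(f,cv2.COLOR_RGB2GRAY)[170:232,285:350]
for c in cv2.findContours(cv2.inRange(g,0,70),0,2)[0]:
    if cv2.contourArea(c)>60:
        x,y,w,h=cv2.boundingRect(c);x+=285;y+=170;print(x,y,w,h)
        print("base edge/top edge centre",ray("wrist",x+w/2,y+h-9,.06,T),ray("wrist",x+w/2,y+9,.02,T))
print(s["eef_pos"])
for z in(.06,.014):
    for k in(-.009,0,.009):print(z,k,np.round(proj("wrist",np.array([.4805,.372,z])+k*np.array([-.4226,.9063,0]),T),1))
```

```text
[0.48265648 0.36614832 0.27386622]
0.06 -0.009 [315.9 197.8]
0.06 0 [315.9 207.3]
0.06 0.009 [315.9 216.6]
0.014 -0.009 [316.  188.7]
0.014 0 [315.9 197.2]
0.014 0.009 [315.9 205.7]
```

Run:
```python
from h import *
f=arm.grab_frame("wrist");g=cv2.cvtColor(f,cv2.COLOR_RGB2GRAY)
for r in range(188,246,3):print(r,g[r,292:340:3].tolist())
```

```text
188 [255, 255, 255, 255, 255, 255, 255, 255, 255, 255, 255, 255, 255, 255, 255, 255]
191 [255, 255, 255, 255, 255, 255, 255, 255, 255, 255, 255, 255, 255, 255, 255, 255]
194 [255, 255, 255, 255, 255, 255, 255, 255, 255, 255, 255, 255, 255, 255, 255, 255]
197 [255, 255, 255, 255, 255, 255, 255, 255, 255, 255, 255, 255, 255, 255, 255, 255]
200 [255, 255, 255, 255, 255, 255, 255, 255, 255, 255, 255, 255, 255, 255, 255, 255]
203 [255, 255, 255, 255, 255, 255, 255, 255, 255, 255, 255, 255, 255, 255, 255, 255]
206 [255, 255, 255, 255, 189, 128, 128, 127, 241, 255, 255, 255, 255, 255, 255, 255]
209 [255, 255, 255, 124, 132, 130, 132, 131, 131, 172, 255, 255, 255, 255, 255, 255]
212 [255, 255, 158, 130, 126, 126, 127, 127, 129, 128, 255, 255, 255, 255, 255, 255]
215 [255, 255, 124, 126, 124, 124, 125, 126, 125, 129, 249, 255, 255, 255, 255, 255]
218 [255, 255, 119, 122, 122, 123, 123, 124, 124, 127, 246, 255, 255, 255, 255, 255]
221 [255, 255, 150, 119, 131, 150, 150, 134, 122, 124, 255, 255, 255, 255, 255, 255]
224 [255, 255, 255, 120, 143, 144, 143, 142, 126, 158, 255, 255, 255, 255, 255, 255]
227 [255, 255, 255, 122, 134, 136, 136, 135, 134, 255, 255, 255, 255, 255, 255, 255]
230 [249, 246, 250, 125, 130, 131, 131, 129, 125, 253, 247, 247, 247, 253, 254, 254]
233 [248, 246, 249, 227, 113, 114, 114, 114, 191, 248, 246, 248, 247, 253, 254, 254]
236 [168, 167, 204, 230, 151, 110, 111, 121, 193, 189, 158, 158, 176, 204, 173, 164]
239 [106, 108, 110, 110, 109, 110, 111, 111, 110, 110, 109, 108, 108, 109, 106, 106]
242 [106, 106, 108, 108, 108, 109, 109, 108, 109, 108, 107, 107, 106, 105, 104, 104]
245 [103, 104, 104, 105, 105, 105, 105, 106, 106, 104, 104, 104, 103, 102, 101, 100]
```

Run:
```python
from h import *
T=wristT(arm.get_state())
P=lambda x,y,z:np.round(ray("top",135+x/4.4,145+y/4.2,z),4)
print(P(110,442,.016),P(85,442,.06),ray("wrist",309,215,.016,T),ray("wrist",309,228,.06,T),arm.get_state()["eef_pos"])
print(np.round(proj("top",[.488,.387,.06]),1),np.round(proj("top",[.488,.387,.014]),1))
```

```text
[0.4791 0.3918 0.016 ] [0.4783 0.3916 0.06  ] [0.480607   0.39245793 0.016     ] [0.47913633 0.39357509 0.06      ] [0.48356735 0.36557023 0.27600694]
[156.2 246.6] [162.1 247. ]
```

```bash
python3 -m crank '[{"dx":-0.005,"dy":0.025,"dz":-0.01,"twist":0,"grip":0},{"dx":-0.005,"dy":0.025,"dz":-0.05,"twist":0,"grip":0},{"dx":-0.005,"dy":0.025,"dz":-0.09,"twist":0,"grip":0},{"dx":-0.005,"dy":0.025,"dz":-0.13,"twist":0,"grip":0},{"dx":-0.005,"dy":0.025,"dz":-0.16,"twist":0,"grip":0}]'
python3 -m crank '[{"dx":0,"dy":0,"dz":-0.02,"twist":0,"grip":0},{"dx":0,"dy":0,"dz":-0.04,"twist":0,"grip":0},{"dx":0,"dy":0,"dz":-0.06,"twist":0,"grip":0},{"dx":0,"dy":0,"dz":-0.075,"twist":0,"grip":0},{"dx":0,"dy":0,"dz":-0.083,"twist":0,"grip":0}]'
python3 -m crank '[{"dx":0,"dy":0,"dz":0,"twist":0,"grip":-0.3},{"dx":0,"dy":0,"dz":0,"twist":0,"grip":-0.5},{"dx":0,"dy":0,"dz":0,"twist":0,"grip":-0.7},{"dx":0,"dy":0,"dz":0,"twist":0,"grip":-0.9},{"dx":0,"dy":0,"dz":0,"twist":0,"grip":-1}]' 15
python3 -m crank '[{"dx":0,"dy":0,"dz":0,"twist":0,"grip":-1},{"dx":0,"dy":0,"dz":0,"twist":0,"grip":-1},{"dx":0,"dy":0,"dz":0,"twist":0,"grip":-1},{"dx":0,"dy":0,"dz":0,"twist":0,"grip":-1},{"dx":0,"dy":0,"dz":0,"twist":0,"grip":-1}]' 15
```

```text
t: 14.92
eef_pos: [0.4791, 0.3892, 0.116]
ee_rot: [-3.141, 0.001, -1.133]
force: [-0.5, 0.6, -0.8]
width: 0.0439
gripper_force: 0.0
t: 15.33
eef_pos: [0.4795, 0.3895, 0.0336]
ee_rot: [-3.141, 0.0, -1.133]
force: [0.2, 0.3, 0.2]
width: 0.0435
gripper_force: 0.0
t: 15.75
eef_pos: [0.4796, 0.391, 0.035]
ee_rot: [-3.14, 0.001, -1.132]
force: [-1.2, -0.8, 4.6]
width: 0.0171
gripper_force: 15.0
t: 16.17
eef_pos: [0.4796, 0.391, 0.035]
ee_rot: [-3.14, 0.001, -1.132]
force: [-0.2, -0.7, 5.7]
width: 0.0173
gripper_force: 15.0
```

```bash
python3 -m crank '[{"dx":0.001,"dy":-0.002,"dz":0,"twist":0,"grip":-1},{"dx":0.003,"dy":-0.006,"dz":0,"twist":0,"grip":-1},{"dx":0.0063,"dy":-0.0136,"dz":0,"twist":0,"grip":-1},{"dx":0.0106,"dy":-0.0227,"dz":0,"twist":0,"grip":-1},{"dx":0.0148,"dy":-0.0317,"dz":0,"twist":0,"grip":-1}]' 20
python3 -m crank '[{"dx":0.0042,"dy":-0.0091,"dz":0,"twist":0,"grip":-1},{"dx":0.0085,"dy":-0.0181,"dz":0,"twist":0,"grip":-1},{"dx":0.0127,"dy":-0.0272,"dz":0,"twist":0,"grip":-1},{"dx":0.0169,"dy":-0.0363,"dz":0,"twist":0,"grip":-1},{"dx":0.0211,"dy":-0.0453,"dz":0,"twist":0,"grip":-1}]' 20
```

```text
t: 16.58
eef_pos: [0.4946, 0.3606, 0.035]
ee_rot: [-3.138, 0.002, -1.131]
force: [-2.0, 4.3, 6.3]
width: 0.0176
gripper_force: 20.0
t: 17.0
eef_pos: [0.516, 0.3149, 0.035]
ee_rot: [-3.138, 0.002, -1.132]
force: [-2.7, 4.9, 5.1]
width: 0.0173
gripper_force: 20.0
```

```bash
python3 -m crank '[{"dx":0.0042,"dy":-0.0091,"dz":0,"twist":0,"grip":-1},{"dx":0.0085,"dy":-0.0181,"dz":0,"twist":0,"grip":-1},{"dx":0.0127,"dy":-0.0272,"dz":0,"twist":0,"grip":-1},{"dx":0.0169,"dy":-0.0363,"dz":0,"twist":0,"grip":-1},{"dx":0.0211,"dy":-0.0453,"dz":0,"twist":0,"grip":-1}]' 20
python3 -m crank '[{"dx":0.0021,"dy":-0.0045,"dz":0,"twist":0,"grip":-1},{"dx":0.0042,"dy":-0.0091,"dz":0,"twist":0,"grip":-1},{"dx":0.0063,"dy":-0.0136,"dz":0,"twist":0,"grip":-1},{"dx":0.0074,"dy":-0.0159,"dz":0,"twist":0,"grip":-1},{"dx":0.0085,"dy":-0.0181,"dz":0,"twist":0,"grip":-1}]' 20
```

```text
t: 17.42
eef_pos: [0.5371, 0.2695, 0.035]
ee_rot: [-3.138, 0.002, -1.132]
force: [-2.2, 6.0, 6.0]
width: 0.0175
gripper_force: 20.0
t: 17.83
eef_pos: [0.5456, 0.2514, 0.035]
ee_rot: [-3.138, 0.001, -1.132]
force: [-2.4, 6.2, 6.7]
width: 0.0175
gripper_force: 20.0
```

Now in small steps until the force rises.

```bash
python3 -m crank '[{"dx":0.0008,"dy":-0.0018,"dz":0,"twist":0,"grip":-1},{"dx":0.0017,"dy":-0.0036,"dz":0,"twist":0,"grip":-1},{"dx":0.0025,"dy":-0.0054,"dz":0,"twist":0,"grip":-1},{"dx":0.0034,"dy":-0.0073,"dz":0,"twist":0,"grip":-1},{"dx":0.0042,"dy":-0.0091,"dz":0,"twist":0,"grip":-1}]' 20
python3 -m crank '[{"dx":0.0006,"dy":-0.0013,"dz":0,"twist":0,"grip":-1},{"dx":0.0013,"dy":-0.0027,"dz":0,"twist":0,"grip":-1},{"dx":0.0019,"dy":-0.0041,"dz":0,"twist":0,"grip":-1},{"dx":0.0021,"dy":-0.0045,"dz":0,"twist":0,"grip":-1},{"dx":0.0025,"dy":-0.0054,"dz":0,"twist":0,"grip":-1}]' 20
```

```text
t: 18.25
eef_pos: [0.5497, 0.2425, 0.035]
ee_rot: [-3.138, 0.001, -1.132]
force: [-2.0, 5.8, 5.8]
width: 0.0172
gripper_force: 20.0
t: 18.67
eef_pos: [0.5522, 0.2372, 0.035]
ee_rot: [-3.138, 0.001, -1.132]
force: [-2.1, 5.3, 6.3]
width: 0.0174
gripper_force: 20.0
```

```bash
python3 -m crank '[{"dx":0.0006,"dy":-0.0013,"dz":0,"twist":0,"grip":-1},{"dx":0.0013,"dy":-0.0027,"dz":0,"twist":0,"grip":-1},{"dx":0.0019,"dy":-0.0041,"dz":0,"twist":0,"grip":-1},{"dx":0.0021,"dy":-0.0045,"dz":0,"twist":0,"grip":-1},{"dx":0.0025,"dy":-0.0054,"dz":0,"twist":0,"grip":-1}]' 20
python3 -m crank '[{"dx":0.0004,"dy":-0.0009,"dz":0,"twist":0,"grip":-1},{"dx":0.0008,"dy":-0.0018,"dz":0,"twist":0,"grip":-1},{"dx":0.0011,"dy":-0.0023,"dz":0,"twist":0,"grip":-1},{"dx":0.0013,"dy":-0.0027,"dz":0,"twist":0,"grip":-1},{"dx":0.0013,"dy":-0.0027,"dz":0,"twist":0,"grip":-1}]' 20
```

```text
t: 19.08
eef_pos: [0.5542, 0.2342, 0.035]
ee_rot: [-3.136, 0.004, -1.132]
force: [-11.7, 20.8, 6.8]
width: 0.0173
gripper_force: 20.0
t: 19.5
eef_pos: [0.555, 0.2336, 0.0349]
ee_rot: [-3.135, 0.006, -1.131]
force: [-14.6, 25.2, 5.2]
width: 0.0175
gripper_force: 20.0
```

```bash
python3 -m crank '[{"dx":-0.0008,"dy":0.0018,"dz":0,"twist":0,"grip":-1},{"dx":-0.0008,"dy":0.0018,"dz":0,"twist":0,"grip":-0.5},{"dx":-0.0008,"dy":0.0018,"dz":0,"twist":0,"grip":-0.3},{"dx":-0.0008,"dy":0.0018,"dz":0,"twist":0,"grip":0},{"dx":-0.0008,"dy":0.0018,"dz":0,"twist":0,"grip":0}]'
python3 -m crank '[{"dx":0,"dy":0,"dz":0.01,"twist":0,"grip":0},{"dx":0,"dy":0,"dz":0.04,"twist":0,"grip":0},{"dx":0,"dy":0,"dz":0.08,"twist":0,"grip":0},{"dx":0,"dy":0,"dz":0.12,"twist":0,"grip":0},{"dx":0,"dy":0,"dz":0.16,"twist":0,"grip":0}]'
python3 -m crank '[{"dx":0,"dy":0,"dz":0.04,"twist":0,"grip":0},{"dx":0,"dy":0,"dz":0.08,"twist":0,"grip":0},{"dx":0,"dy":0,"dz":0.12,"twist":0,"grip":0},{"dx":0,"dy":0,"dz":0.15,"twist":0,"grip":0},{"dx":0,"dy":0,"dz":0.15,"twist":0,"grip":0}]'
python3 - <<'E'
from h import *
arm.grab_frame("side");s=arm.get_state();T=wristT(s);f=arm.grab_frame("wrist");print(s["eef_pos"])
hsv=cv2.cvtColor(f,cv2.COLOR_RGB2HSV);b=cv2.inRange(hsv,(100,120,50),(125,255,255))
a=np.radians(25);xs=np.array([np.cos(a),np.sin(a),0]);ys=np.array([-xs[1],xs[0],0])
print("knob expected",proj("wrist",[.5545,.234,.016],T))
g=cv2.cvtColor(f,cv2.COLOR_RGB2GRAY);u,v=map(int,proj("wrist",[.5545,.234,.016],T))
for r in range(v-24,v+30,4):print(r,g[r,u-30:u+31:4].tolist())
cv2.imwrite("pics/w6.png",f[:,:,::-1])
E
```

```text
t: 19.92
eef_pos: [0.5539, 0.2285, 0.0334]
ee_rot: [3.141, -0.0, -1.133]
force: [0.5, 0.4, 0.2]
width: 0.0363
gripper_force: 0.0
t: 20.33
eef_pos: [0.5539, 0.2282, 0.196]
ee_rot: [3.141, -0.0, -1.133]
force: [1.0, 0.2, -0.8]
width: 0.0437
gripper_force: 0.0
t: 20.75
eef_pos: [0.5556, 0.229, 0.3507]
ee_rot: [-3.133, 0.001, -1.133]
force: [1.2, 0.0, 0.5]
width: 0.0437
gripper_force: 0.0
[0.55480888 0.22909486 0.34681575]
knob expected (np.float64(317.67927836002514), np.float64(182.97228355950708))
158 [206, 207, 172, 159, 163, 162, 163, 164, 166, 205, 210, 211, 207, 207, 170, 162]
162 [207, 206, 203, 206, 212, 210, 212, 212, 214, 207, 210, 210, 206, 211, 169, 162]
166 [180, 204, 202, 181, 183, 180, 181, 183, 187, 208, 210, 210, 208, 210, 168, 163]
170 [180, 199, 175, 181, 184, 181, 182, 184, 185, 207, 210, 210, 207, 210, 172, 163]
174 [254, 254, 254, 253, 254, 254, 254, 255, 248, 253, 254, 252, 254, 254, 219, 162]
178 [252, 252, 252, 252, 252, 252, 148, 69, 70, 67, 231, 253, 253, 253, 253, 251]
182 [253, 253, 252, 252, 252, 254, 70, 66, 68, 68, 69, 254, 252, 253, 253, 251]
186 [182, 111, 252, 252, 252, 179, 68, 72, 80, 68, 70, 255, 253, 253, 254, 83]
190 [253, 254, 252, 252, 252, 255, 70, 89, 89, 86, 70, 254, 253, 253, 253, 254]
194 [252, 252, 252, 252, 252, 252, 106, 83, 84, 81, 229, 253, 253, 253, 253, 253]
198 [252, 252, 252, 252, 252, 252, 255, 76, 78, 113, 253, 253, 253, 253, 253, 252]
202 [252, 251, 252, 252, 252, 252, 252, 253, 254, 252, 252, 252, 252, 252, 253, 252]
206 [252, 252, 252, 252, 252, 252, 252, 252, 253, 253, 253, 253, 252, 253, 253, 253]
210 [252, 252, 252, 252, 252, 252, 252, 252, 253, 253, 253, 253, 253, 253, 253, 253]
```

View pics/w6.png

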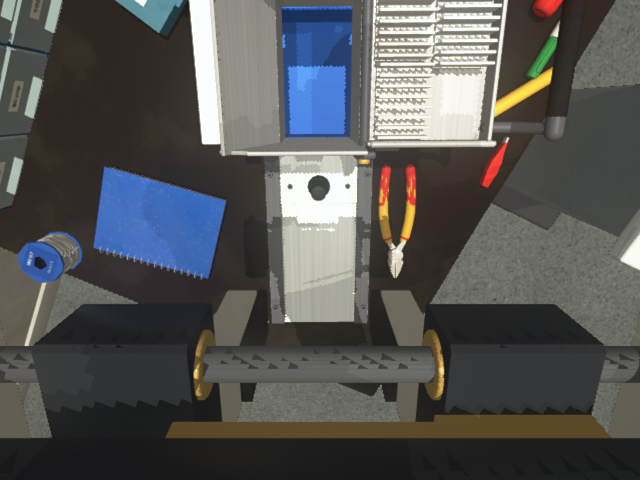

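The wrist view shows the box under the spout, the knob's base at about (318,186), and the bar along column 567 with its end at (553,128).

Run:
```python
from h import *
f=arm.grab_frame("wrist");arm.grab_frame("side");s=arm.get_state();T=wristT(s);print(s["eef_pos"])
a=np.radians(25);xs=np.array([np.cos(a),np.sin(a),0]);ys=np.array([-xs[1],xs[0],0])
k=ray("wrist",318,186,.016,T);print("knob",k,"stand",k-.12*ys)
g=cv2.cvtColor(f,cv2.COLOR_RGB2GRAY)
for r in(40,70,95):
    row=g[r,540:600];print(r,row[::3].tolist())
for r in(40,70,95):print(r,ray("wrist",567,r,.226,T),"xs:",ray("wrist",567,r,.226,T)@xs,"knob xs",k@xs)
e=ray("wrist",553,128,.226,T);print("bar end",e,"xs,ys",e@xs,e@ys,"knob ys",k@ys)
```

```text
[0.5534385  0.22856678 0.34169652]
knob [0.54945184 0.23431714 0.016     ] stand [0.60016603 0.1255602  0.016     ]
40 [50, 44, 65, 104, 119, 119, 27, 35, 39, 44, 44, 47, 45, 40, 44, 42, 46, 100, 94, 103]
70 [84, 53, 136, 185, 83, 35, 40, 43, 46, 49, 46, 39, 98, 94, 115, 118, 106, 110, 114, 107]
95 [51, 50, 48, 33, 39, 45, 47, 47, 50, 46, 56, 75, 74, 74, 75, 74, 74, 73, 72, 69]
40 [0.46577072 0.05335985 0.226     ] xs: 0.4446824790681145 knob xs 0.5969991848475242
70 [0.4556672  0.06748944 0.226     ] xs: 0.4414970010404277 knob xs 0.5969991848475242
95 [0.44692142 0.07972025 0.226     ] xs: 0.438739596945697 knob xs 0.5969991848475242
bar end [0.4431897  0.10041639 0.226     ] xs,ys 0.44410407635998295 -0.09629190736368355 knob ys -0.01984493521718019
```

```bash
python3 -m crank '[{"dx":-0.018,"dy":-0.034,"dz":0,"twist":0,"grip":-0.2},{"dx":-0.036,"dy":-0.068,"dz":0,"twist":0,"grip":-0.2},{"dx":-0.054,"dy":-0.102,"dz":0,"twist":0,"grip":-0.2},{"dx":-0.073,"dy":-0.136,"dz":0,"twist":0,"grip":-0.2},{"dx":-0.092,"dy":-0.17,"dz":0,"twist":0,"grip":-0.2}]'
python3 -m crank '[{"dx":0,"dy":0,"dz":-0.02,"twist":0,"grip":-0.2},{"dx":0,"dy":0,"dz":-0.04,"twist":0,"grip":-0.2},{"dx":0,"dy":0,"dz":-0.06,"twist":0,"grip":-0.2},{"dx":0,"dy":0,"dz":-0.06,"twist":0,"grip":-0.2},{"dx":0,"dy":0,"dz":-0.06,"twist":0,"grip":-0.2}]'
python3 - <<'E'
from h import *
arm.grab_frame("side");s=arm.get_state();T=wristT(s);f=arm.grab_frame("wrist")[:,:,::-1].copy();p=s["eef_pos"];print(p,s["width"])
xs=np.array([.9063,.4226,0]);ys=np.array([-.4226,.9063,0])
for k in(-.03,0,.03):cv2.circle(f,tuple(int(x) for x in proj("wrist",np.array([p[0],p[1],.226])+k*ys,T)),4,(0,255,0),1)
cv2.imwrite("pics/w7.png",f)
E
```

```text
t: 21.37
eef_pos: [0.4604, 0.0574, 0.3414]
ee_rot: [3.138, -0.0, -1.132]
force: [0.3, -0.3, 0.7]
width: 0.035
gripper_force: 0.0
t: 21.78
eef_pos: [0.4612, 0.0584, 0.2821]
ee_rot: [3.137, -0.001, -1.133]
force: [0.2, 0.5, 0.8]
width: 0.035
gripper_force: 0.0
[0.462089   0.05888169 0.28333263] 0.03477901641408239
```

View pics/w7.png

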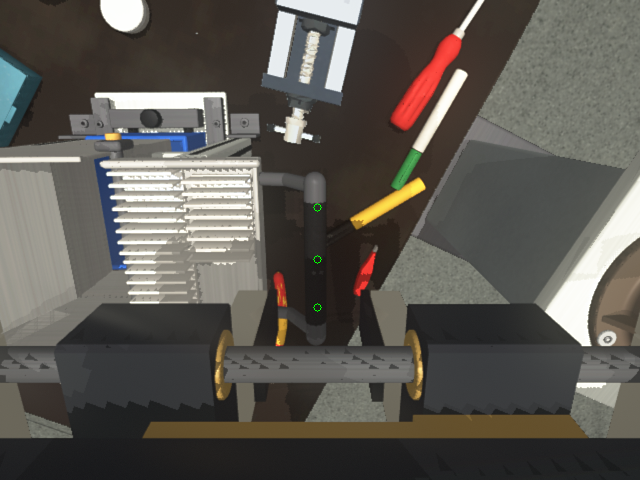

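The wrist view shows the bar along column 316, rows 185 to 335, exactly where I projected it. Next I go down and grip it.

```bash
python3 -m crank '[{"dx":0,"dy":0,"dz":-0.02,"twist":0,"grip":-0.2},{"dx":0,"dy":0,"dz":-0.04,"twist":0,"grip":-0.2},{"dx":0,"dy":0,"dz":-0.055,"twist":0,"grip":-0.2},{"dx":0,"dy":0,"dz":-0.065,"twist":0,"grip":-0.2},{"dx":0,"dy":0,"dz":-0.071,"twist":0,"grip":-0.2}]'
python3 -m crank '[{"dx":0,"dy":0,"dz":0,"twist":0,"grip":-0.4},{"dx":0,"dy":0,"dz":0,"twist":0,"grip":-0.5},{"dx":0,"dy":0,"dz":0,"twist":0,"grip":-0.6},{"dx":0,"dy":0,"dz":0,"twist":0,"grip":-0.7},{"dx":0,"dy":0,"dz":0,"twist":0,"grip":-1}]' 15
python3 -m crank '[{"dx":0,"dy":0,"dz":0,"twist":0,"grip":-1},{"dx":0,"dy":0,"dz":0,"twist":0,"grip":-1},{"dx":0,"dy":0,"dz":0,"twist":0,"grip":-1},{"dx":0,"dy":0,"dz":0,"twist":0,"grip":-1},{"dx":0,"dy":0,"dz":0,"twist":0,"grip":-1}]' 25
```

```text
t: 22.3
eef_pos: [0.4623, 0.0593, 0.2122]
ee_rot: [3.141, -0.0, -1.132]
force: [-0.6, 0.3, 0.2]
width: 0.0347
gripper_force: 0.0
t: 22.72
eef_pos: [0.4637, 0.06, 0.2136]
ee_rot: [-3.138, -0.0, -1.132]
force: [8.1, 2.5, -3.0]
width: 0.0115
gripper_force: 15.3
t: 23.13
eef_pos: [0.4637, 0.0599, 0.2135]
ee_rot: [-3.138, -0.0, -1.132]
force: [4.8, 1.5, -1.0]
width: 0.0114
gripper_force: 25.0
```

```bash
python3 -c "
import numpy as np
for t in np.arange(0.05,1.2,.05):
    a=np.radians(16.57)+t;X=121-126.24*np.cos(a);Z=126.24*np.sin(a)-36
    print('%.2f %.1f %.1f %.1f'%(t,.9063*X,.4226*X,Z))"
```

```text
0.05 1.8 0.8 6.0
0.10 3.8 1.8 11.9
0.15 6.1 2.8 17.7
0.20 8.7 4.0 23.3
0.25 11.5 5.4 28.8
0.30 14.5 6.8 34.2
0.35 17.8 8.3 39.3
0.40 21.4 10.0 44.3
0.45 25.1 11.7 49.0
0.50 29.1 13.6 53.6
0.55 33.2 15.5 57.9
0.60 37.6 17.5 62.0
0.65 42.1 19.6 65.9
0.70 46.8 21.8 69.5
0.75 51.7 24.1 72.8
0.80 56.7 26.4 75.9
0.85 61.8 28.8 78.7
0.90 67.1 31.3 81.2
0.95 72.4 33.8 83.4
1.00 77.9 36.3 85.3
1.05 83.4 38.9 86.9
1.10 89.0 41.5 88.2
1.15 94.6 44.1 89.1
```

```bash
python3 -m crank '[{"dx":0.0018,"dy":0.0008,"dz":0.006,"twist":0,"grip":-1},{"dx":0.0038,"dy":0.0018,"dz":0.0119,"twist":0,"grip":-1},{"dx":0.0061,"dy":0.0028,"dz":0.0177,"twist":0,"grip":-1},{"dx":0.0087,"dy":0.004,"dz":0.0233,"twist":0,"grip":-1},{"dx":0.0115,"dy":0.0054,"dz":0.0288,"twist":0,"grip":-1}]' 25
```

```text
t: 23.55
eef_pos: [0.4739, 0.0648, 0.2412]
ee_rot: [-3.142, 0.0, -1.133]
force: [5.1, -0.1, -7.4]
width: 0.0111
gripper_force: 25.0
```

```bash
python3 -m crank '[{"dx":0.003,"dy":0.0014,"dz":0.0054,"twist":0,"grip":-1},{"dx":0.0063,"dy":0.0029,"dz":0.0105,"twist":0,"grip":-1},{"dx":0.0099,"dy":0.0046,"dz":0.0155,"twist":0,"grip":-1},{"dx":0.0136,"dy":0.0063,"dz":0.0202,"twist":0,"grip":-1},{"dx":0.0176,"dy":0.0082,"dz":0.0248,"twist":0,"grip":-1}]' 25
python3 -m crank '[{"dx":0.0041,"dy":0.0019,"dz":0.0043,"twist":0,"grip":-1},{"dx":0.0085,"dy":0.0039,"dz":0.0084,"twist":0,"grip":-1},{"dx":0.013,"dy":0.006,"dz":0.0123,"twist":0,"grip":-1},{"dx":0.0177,"dy":0.0082,"dz":0.0159,"twist":0,"grip":-1},{"dx":0.0226,"dy":0.0105,"dz":0.0192,"twist":0,"grip":-1}]' 25
```

```text
t: 23.97
eef_pos: [0.4899, 0.0723, 0.2664]
ee_rot: [3.138, 0.0, -1.133]
force: [-7.1, 0.2, 0.3]
width: 0.011
gripper_force: 25.0
t: 24.38
eef_pos: [0.5124, 0.0825, 0.2871]
ee_rot: [3.139, -0.0, -1.132]
force: [-10.5, 1.2, 9.3]
width: 0.0112
gripper_force: 25.0
```

```bash
python3 -m crank '[{"dx":0.005,"dy":0.0023,"dz":0.0031,"twist":0,"grip":-1},{"dx":0.0101,"dy":0.0047,"dz":0.0059,"twist":0,"grip":-1},{"dx":0.0154,"dy":0.0072,"dz":0.0084,"twist":0,"grip":-1},{"dx":0.0207,"dy":0.0097,"dz":0.0106,"twist":0,"grip":-1},{"dx":0.0262,"dy":0.0122,"dz":0.0125,"twist":0,"grip":-1}]' 25
python3 -m crank '[{"dx":0.0055,"dy":0.0026,"dz":0.0016,"twist":0,"grip":-1},{"dx":0.0111,"dy":0.0052,"dz":0.0029,"twist":0,"grip":-1},{"dx":0.0111,"dy":0.0052,"dz":0.0029,"twist":0,"grip":-1},{"dx":0.0111,"dy":0.0052,"dz":0.0029,"twist":0,"grip":-1},{"dx":0.0111,"dy":0.0052,"dz":0.0029,"twist":0,"grip":-1}]' 25
```

```text
t: 24.8
eef_pos: [0.54, 0.0957, 0.2997]
ee_rot: [-3.141, 0.0, -1.132]
force: [-4.3, 2.1, 3.1]
width: 0.0113
gripper_force: 25.0
t: 25.22
eef_pos: [0.5515, 0.101, 0.3022]
ee_rot: [-3.14, 0.0, -1.132]
force: [-3.9, 4.0, 5.5]
width: 0.011
gripper_force: 25.0
```

```bash
python3 -m crank '[{"dx":0.0056,"dy":0.0026,"dz":0.0009,"twist":0,"grip":-1},{"dx":0.0056,"dy":0.0026,"dz":0.0009,"twist":0,"grip":-1},{"dx":0.0056,"dy":0.0026,"dz":0.0009,"twist":0,"grip":-1},{"dx":0.0056,"dy":0.0026,"dz":0.0009,"twist":0,"grip":-1},{"dx":0.0056,"dy":0.0026,"dz":0.0009,"twist":0,"grip":-1}]' 25
python3 -m crank '[{"dx":0,"dy":0,"dz":0,"twist":0,"grip":-1},{"dx":0,"dy":0,"dz":0,"twist":0,"grip":-1},{"dx":0,"dy":0,"dz":0,"twist":0,"grip":-1},{"dx":0,"dy":0,"dz":0,"twist":0,"grip":-1},{"dx":0,"dy":0,"dz":0,"twist":0,"grip":-1}]' 25
python3 -m crank '[{"dx":0,"dy":0,"dz":0,"twist":0,"grip":-1},{"dx":-0.0028,"dy":-0.0013,"dz":-0.0004,"twist":0,"grip":-1},{"dx":-0.0056,"dy":-0.0026,"dz":-0.0009,"twist":0,"grip":-1},{"dx":-0.0112,"dy":-0.0052,"dz":-0.0022,"twist":0,"grip":-1},{"dx":-0.0167,"dy":-0.0078,"dz":-0.0038,"twist":0,"grip":-1}]' 25
```

```text
t: 25.63
eef_pos: [0.557, 0.1037, 0.303]
ee_rot: [-3.14, 0.0, -1.132]
force: [-3.5, 3.1, 4.9]
width: 0.011
gripper_force: 25.0
t: 26.05
eef_pos: [0.557, 0.1036, 0.303]
ee_rot: [-3.14, 0.0, -1.132]
force: [-4.3, 3.9, 5.6]
width: 0.0112
gripper_force: 25.0
t: 26.47
eef_pos: [0.5406, 0.0958, 0.2986]
ee_rot: [-3.139, -0.0, -1.132]
force: [-1.1, 3.2, 1.0]
width: 0.0112
gripper_force: 25.0
```

```bash
python3 -m crank '[{"dx":-0.0055,"dy":-0.0025,"dz":-0.0019,"twist":0,"grip":-1},{"dx":-0.0108,"dy":-0.005,"dz":-0.0041,"twist":0,"grip":-1},{"dx":-0.0161,"dy":-0.0075,"dz":-0.0066,"twist":0,"grip":-1},{"dx":-0.0212,"dy":-0.0099,"dz":-0.0094,"twist":0,"grip":-1},{"dx":-0.0262,"dy":-0.0122,"dz":-0.0125,"twist":0,"grip":-1}]' 25
python3 -m crank '[{"dx":-0.0049,"dy":-0.0023,"dz":-0.0033,"twist":0,"grip":-1},{"dx":-0.0096,"dy":-0.0045,"dz":-0.0069,"twist":0,"grip":-1},{"dx":-0.0141,"dy":-0.0066,"dz":-0.0108,"twist":0,"grip":-1},{"dx":-0.0185,"dy":-0.0086,"dz":-0.0149,"twist":0,"grip":-1},{"dx":-0.0226,"dy":-0.0105,"dz":-0.0192,"twist":0,"grip":-1}]' 25
python3 -m crank '[{"dx":-0.004,"dy":-0.0019,"dz":-0.0046,"twist":0,"grip":-1},{"dx":-0.0077,"dy":-0.0036,"dz":-0.0093,"twist":0,"grip":-1},{"dx":-0.0113,"dy":-0.0053,"dz":-0.0143,"twist":0,"grip":-1},{"dx":-0.0146,"dy":-0.0068,"dz":-0.0194,"twist":0,"grip":-1},{"dx":-0.0176,"dy":-0.0082,"dz":-0.0248,"twist":0,"grip":-1}]' 25
```

```text
t: 26.88
eef_pos: [0.5133, 0.0829, 0.2851]
ee_rot: [3.142, -0.0, -1.133]
force: [0.4, 2.3, -0.7]
width: 0.0111
gripper_force: 25.0
t: 27.3
eef_pos: [0.4908, 0.0724, 0.2658]
ee_rot: [3.141, -0.0, -1.132]
force: [0.3, 0.3, 0.6]
width: 0.011
gripper_force: 25.0
t: 27.72
eef_pos: [0.4734, 0.0643, 0.2409]
ee_rot: [-3.142, -0.0, -1.132]
force: [1.4, -1.2, -0.1]
width: 0.0112
gripper_force: 25.0
```

```bash
python3 -m crank '[{"dx":-0.0028,"dy":-0.0014,"dz":-0.0055,"twist":0,"grip":-1},{"dx":-0.0054,"dy":-0.0026,"dz":-0.0111,"twist":0,"grip":-1},{"dx":-0.0077,"dy":-0.0036,"dz":-0.0169,"twist":0,"grip":-1},{"dx":-0.0088,"dy":-0.0041,"dz":-0.02,"twist":0,"grip":-1},{"dx":-0.0097,"dy":-0.0046,"dz":-0.0228,"twist":0,"grip":-1}]' 25
python3 -m crank '[{"dx":-0.0005,"dy":-0.0002,"dz":-0.002,"twist":0,"grip":-1},{"dx":-0.001,"dy":-0.0004,"dz":-0.004,"twist":0,"grip":-1},{"dx":-0.0014,"dy":-0.0006,"dz":-0.005,"twist":0,"grip":-1},{"dx":-0.0018,"dy":-0.0008,"dz":-0.006,"twist":0,"grip":-1},{"dx":-0.0018,"dy":-0.0008,"dz":-0.006,"twist":0,"grip":-1}]' 25
```

```text
t: 28.13
eef_pos: [0.4642, 0.0599, 0.2183]
ee_rot: [-3.141, -0.0, -1.132]
force: [4.1, -0.9, -0.8]
width: 0.0106
gripper_force: 25.0
t: 28.55
eef_pos: [0.4638, 0.0597, 0.2163]
ee_rot: [-3.137, -0.001, -1.131]
force: [-5.5, 0.9, 23.6]
width: 0.011
gripper_force: 25.0
```

```bash
python3 -m crank '[{"dx":0,"dy":0,"dz":0.001,"twist":0,"grip":-1},{"dx":0,"dy":0,"dz":0.002,"twist":0,"grip":-1},{"dx":0,"dy":0,"dz":0.002,"twist":0,"grip":-1},{"dx":0,"dy":0,"dz":0.002,"twist":0,"grip":-1},{"dx":0,"dy":0,"dz":0.002,"twist":0,"grip":-1}]' 4
```

```text
t: 28.97
eef_pos: [0.4638, 0.0598, 0.2159]
ee_rot: [-3.138, -0.001, -1.132]
force: [5.4, 1.1, 4.3]
width: 0.0118
gripper_force: 4.0
```

```bash
python3 -m crank '[{"dx":0,"dy":0,"dz":0,"twist":0,"grip":-0.7},{"dx":0,"dy":0,"dz":0,"twist":0,"grip":-0.5},{"dx":0,"dy":0,"dz":0,"twist":0,"grip":-0.3},{"dx":0,"dy":0,"dz":0,"twist":0,"grip":-0.2},{"dx":0,"dy":0,"dz":0,"twist":0,"grip":-0.2}]' 10
python3 -m crank '[{"dx":0,"dy":0,"dz":0.005,"twist":0,"grip":-0.2},{"dx":0,"dy":0,"dz":0.02,"twist":0,"grip":-0.2},{"dx":0,"dy":0,"dz":0.04,"twist":0,"grip":-0.2},{"dx":0,"dy":0,"dz":0.06,"twist":0,"grip":-0.2},{"dx":0,"dy":0,"dz":0.07,"twist":0,"grip":-0.2}]'
python3 - <<'E'
from h import *
arm.grab_frame("side");s=arm.get_state();f=arm.grab_frame("wrist")[:,:,::-1];print(s["eef_pos"]);cv2.imwrite("pics/w8.png",f)
o=cv2.imread("pics/w7.png")
g0,g1=[cv2.cvtColor(i,cv2.COLOR_BGR2GRAY) for i in(o,f)]
(d,r)=cv2.phaseCorrelate(np.float32(g0[0:150,270:620]),np.float32(g1[0:150,270:620]));print("bench shift",d,r)
(d,r)=cv2.phaseCorrelate(np.float32(g0[165:290,265:335]),np.float32(g1[165:290,265:335]));print("bar shift",d,r)
for n,g in(("before",g0),("after",g1)):
    print(n);[print(r,g[r,20:266:12].tolist()) for r in range(130,300,12)]
E
```

```text
t: 29.38
eef_pos: [0.4612, 0.0589, 0.2139]
ee_rot: [3.139, 0.0, -1.133]
force: [1.0, -0.0, -0.3]
width: 0.0324
gripper_force: 0.0
t: 29.8
eef_pos: [0.4628, 0.0593, 0.2871]
ee_rot: [-3.139, -0.0, -1.132]
force: [0.1, 0.1, 0.8]
width: 0.0348
gripper_force: 0.0
[0.46337518 0.05944321 0.2881563 ]
bench shift (2.747243201359339, 0.2971230940230498) 0.9444863829436125
bar shift (3.0985503130145773, -0.6641026786771818) 0.7177559303707547
before
130 [46, 45, 47, 46, 48, 125, 113, 117, 156, 64, 165, 200, 168, 165, 57, 178, 124, 57, 125, 126, 54]
142 [47, 47, 51, 56, 117, 118, 118, 114, 116, 58, 119, 118, 102, 85, 65, 64, 122, 59, 145, 121, 51]
154 [116, 116, 116, 117, 117, 117, 115, 98, 112, 94, 94, 134, 244, 248, 129, 147, 126, 116, 41, 119, 51]
166 [118, 118, 117, 98, 94, 95, 96, 234, 231, 230, 230, 229, 230, 199, 197, 195, 187, 191, 187, 187, 94]
178 [153, 156, 153, 98, 97, 97, 96, 58, 132, 255, 199, 255, 255, 255, 160, 159, 162, 162, 159, 140, 109]
190 [153, 153, 155, 95, 96, 99, 97, 59, 125, 225, 224, 228, 227, 195, 168, 167, 170, 167, 170, 152, 100]
202 [147, 155, 156, 156, 99, 97, 100
[... 1828 characters left out ...]
235, 233, 235, 233, 236, 211, 217, 219, 216, 221, 194]
238 [154, 151, 155, 153, 157, 99, 99, 99, 61, 66, 237, 236, 235, 234, 149, 209, 212, 217, 216, 115, 111]
250 [159, 149, 155, 157, 156, 98, 97, 97, 64, 65, 112, 231, 232, 150, 148, 114, 116, 117, 153, 152, 105]
262 [156, 155, 152, 156, 152, 99, 98, 100, 100, 83, 109, 231, 233, 146, 149, 147, 148, 236, 182, 151, 145]
274 [156, 153, 154, 154, 152, 108, 100, 99, 120, 120, 120, 233, 233, 146, 148, 147, 146, 152, 148, 151, 150]
286 [151, 153, 152, 151, 152, 144, 100, 118, 118, 118, 122, 235, 231, 154, 148, 145, 147, 148, 144, 150, 150]
298 [152, 155, 145, 140, 140, 119, 119, 121, 119, 118, 116, 232, 232, 235, 146, 144, 147, 146, 116, 115, 115]
```

```bash
python3 -m crank '[{"dx":0,"dy":0,"dz":0.03,"twist":0,"grip":-0.2},{"dx":0,"dy":0,"dz":0.06,"twist":0,"grip":0},{"dx":0.03,"dy":0.04,"dz":0.06,"twist":0,"grip":0},{"dx":0.05,"dy":0.08,"dz":0.06,"twist":0,"grip":0},{"dx":0.07,"dy":0.12,"dz":0.06,"twist":0,"grip":0}]'
python3 -m crank '[{"dx":0.022,"dy":0.03,"dz":0,"twist":0,"grip":0},{"dx":0.022,"dy":0.05,"dz":0,"twist":0,"grip":0},{"dx":0.022,"dy":0.05,"dz":0,"twist":0,"grip":0},{"dx":0.022,"dy":0.05,"dz":0,"twist":0,"grip":0},{"dx":0.022,"dy":0.05,"dz":0,"twist":0,"grip":0}]'
python3 - <<'E'
from h import *
s=arm.get_state();f=arm.grab_frame("wrist")[:,:,::-1];print(s["eef_pos"]);cv2.imwrite("pics/w9.png",f)
o=cv2.imread("pics/w6.png")
g0,g1=[cv2.cvtColor(i,cv2.COLOR_BGR2GRAY) for i in(o,f)]
def sh(n,a,b,c,d):print(n,cv2.phaseCorrelate(np.float32(g0[a:b,c:d]),np.float32(g1[a:b,c:d]),cv2.createHanningWindow((d-c,b-a),cv2.CV_32F)))
sh("knob",165,215,285,352);sh("cutters",160,285,375,420);sh("slide",220,325,265,370);sh("book",160,285,90,230)
for n,i in(("before",o),("after",f)):
    h=cv2.cvtColor(i,cv2.COLOR_BGR2HSV);b=cv2.inRange(h,(100,120,50),(125,255,255));print(n,"blue px",cv2.countNonZero(b[0:140,275:360]))
    c=[r for r in range(0,145,10)];[print(r,["%d/%d"%(h[r,x,1],h[r,x,2]) for x in range(275,362,8)]) for r in c if n=="after"]
E
```

```text
t: 30.32
eef_pos: [0.5261, 0.1673, 0.3443]
ee_rot: [-3.141, 0.001, -1.134]
force: [0.9, -0.4, -0.9]
width: 0.0436
gripper_force: 0.0
t: 30.73
eef_pos: [0.5472, 0.2161, 0.3435]
ee_rot: [3.14, -0.0, -1.132]
force: [0.2, -0.4, -0.0]
width: 0.0444
gripper_force: 0.0
[0.54720926 0.21613705 0.3434863 ]
knob ((-12.200414907176437, 7.605953258478888), 0.7080101646317376)
cutters ((-11.047871607044456, 7.631982751176551), 0.6317893144395617)
slide ((-3.7181680515436923, 1.6234497231958684), 0.3158695455768308)
book ((-12.365005194233817, 8.074916833947576), 0.5162677913241916)
before blue px 8803
after blue px 3806
0 ['16/79', '13/80', '16/80', '13/80', '16/81', '19/82', '19/82', '18/83', '15/83', '7/109', '5/252']
10 ['16/80', '19/80', '19/80', '19/80', '22/81', '22/82', '22/82', '19/82', '19/81', '7/110', '5/251']
20 ['183/96', '184/93', '183/92', '182/91', '169/83', '168/88', '161/84', '149/89', '22/82', '9/114', '4/251']
30 ['179/80', '179/91', '177/91', '172/92', '171/91', '169/92', '162/96', '152/97', '19/82', '5/104', '13/244']
40 ['71/107', '2/158', '174/129', '177/130', '66/135', '25
[... 510 characters left out ...]
'37/160', '5/252', '167/240', '167/229', '64/186', '29/231', '28/230', '28/229', '18/85', '5/113', '13/235']
100 ['165/119', '169/151', '170/217', '169/201', '135/179', '25/155', '24/157', '22/127', '15/85', '7/115', '13/233']
110 ['166/117', '170/217', '171/218', '169/213', '53/154', '20/233', '23/228', '26/228', '15/86', '7/115', '14/232']
120 ['166/117', '172/216', '172/217', '169/199', '126/198', '25/156', '26/175', '23/232', '15/87', '7/117', '14/231']
130 ['164/118', '172/215', '171/216', '171/212', '141/188', '22/149', '23/153', '23/152', '12/86', '4/117', '14/231']
140 ['158/116', '172/215', '172/215', '170/199', '168/197', '166/195', '167/199', '160/172', '15/87', '4/114', '14/229']
```

Run:
```python
from h import *
f=arm.grab_frame("top")[:,:,::-1];o=cv2.imread("pics/top0.png");t2=f
g0,g1=[cv2.cvtColor(i,cv2.COLOR_BGR2GRAY) for i in(o,f)]
def sh(n,a,b,c,d):print(n,cv2.phaseCorrelate(np.float32(g0[a:b,c:d]),np.float32(g1[a:b,c:d]),cv2.createHanningWindow((d-c,b-a),cv2.CV_32F)))
sh("meter",235,295,460,496);sh("spool",200,228,428,460);sh("hex",264,296,410,455);sh("cutters",243,280,190,245)
hsv=cv2.cvtColor(f,cv2.COLOR_BGR2HSV)[225:265,425:465]
rd=cv2.inRange(hsv,(0,120,80),(8,255,255))|cv2.inRange(hsv,(172,120,80),(180,255,255))
for c in cv2.findContours(rd,0,2)[0]:print(cv2.contourArea(c),cv2.boundingRect(c))
print(arm.get_state()["t"])
```

```text
meter ((0.019591363376942894, -0.04988858927514883), 0.9037822136172542)
spool ((-0.02031176128854284, 0.039147991684668426), 1.010561354458332)
hex ((0.656865520753815, 0.02566008571922218), 0.9017053660419252)
cutters ((0.19190587755185717, 0.06592819763669766), 0.7725980234146118)
94.0 (17, 19, 13, 11)
0.0 (11, 0, 12, 1)
30.8333
```

```bash
python3 -c "
from station import arm
print(arm.job_done())"
```

```text
the job is handed in; nothing more can be done
None
```

The job is handed in at about 31 s: the bottle stands upright in the tray, the box is home against the stop as far as I could measure (within about 2 mm), the images indicate all three heatsinks are in the box, the pan is back on its rest, and the meter, spool, hex keys and cutters show no measurable shift.

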